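# Lay the cut rosettes out on the trellis panel

## Task

The small cut steel pieces stacked on the plywood offcut are to be laid on the trellis panel for welding. Working down the stack from the top, lay each piece flat in the centre of the large piece of its own shape (same number of petals; leaf on leaf, lying lengthways along it) before you take the next; a rosette may be turned any way. Set them down, do not drop them, and leave the red welding magnet and the yellow tape measure where they are.

Things in the scene. Friction and masses are not known exactly. Their poses are not given: they have to be found in the camera images.
- leaf_small: small leaf cut from 10 mm bright steel plate, lens-shaped with two pointed ends, 54 mm long, 24 mm wide (sides nearly parallel for 19 mm at the middle), engraved midrib; top of the stack, loose on the four-petal rosette. The stack stands at the left or right of the bench. Origin at the centre of its underside, z up, x lengthways.
- rosette_four: four-petal rosette cut from 10 mm bright steel plate, flat, 45 mm from petal tip to petal tip across the centre, petals blunt-ended and about 19 mm wide; second from the top of the stack, under the small leaf. Origin at the centre of its underside, z up, x along one petal (the petals stand every 90 degrees from x).
- rosette_six: six-petal rosette cut from 10 mm bright steel plate, flat, 54 mm from petal tip to petal tip across the centre, petals blunt-ended and about 17 mm wide; third from the top of the stack, under the four-petal rosette. Origin at the centre of its underside, z up, x along one petal (the petals stand every 60 degrees from x).
- rosette_eight: eight-petal rosette cut from 10 mm bright steel plate, flat, 64 mm from petal tip to petal tip across the centre, petals blunt-ended and about 14 mm wide; bottom of the stack, loose on an 18 mm thick plywood square (120 mm). Origin at the centre of its underside, z up, x along one petal (the petals stand every 45 degrees from x).
- leaf_large: large leaf of grey steel plate 4 mm thick, lens-shaped with two pointed ends, 128 mm long, 60 mm wide at the middle, engraved midrib, tacked flat on a cross bar of the frame (cannot move). Origin at the centre of its underside, z up, x lengthways; its upper face is 4 mm above the origin, about 29 mm above the bench.
- blossom_four: large four-petal blossom of grey steel plate 4 mm thick, 112 mm from petal tip to petal tip across the centre, petals about 48 mm wide, tacked flat on a cross bar of the frame (cannot move). Origin at the centre of its underside, z up, x along one petal; its upper face is 4 mm above the origin, about 29 mm above the bench.
- blossom_six: large six-petal blossom of grey steel plate 4 mm thick, 118 mm from petal tip to petal tip across the centre, petals about 36 mm wide, tacked flat on a cross bar of the frame (cannot move). Origin at the centre of its underside, z up, x along one petal; its upper face is 4 mm above the origin, about 29 mm above the bench.
- blossom_eight: large eight-petal blossom of grey steel plate 4 mm thick, 128 mm from petal tip to petal tip across the centre, petals about 27 mm wide, tacked flat on a cross bar of the frame (cannot move). Origin at the centre of its underside, z up, x along one petal; its upper face is 4 mm above the origin, about 29 mm above the bench.
- magnet: red arrow-shaped welding magnet, 90 x 90 x 16 mm, loose on top of a far corner of the frame (a fixed panel of 25 mm square steel tube, 440 x 420 mm, flat in the middle of the bench, carrying the four large pieces); a bystander, to be left alone. Origin at the centre of its underside.
- tape: yellow and black tape measure, 66 x 38 x 60 mm high with its steel tip sticking out, standing loose on the bench beside the frame; a bystander, to be left alone. Origin at the centre of its underside.

How it is judged:
By the outcome, as a careful person would: the job done as asked, in the order asked, and still so for the second after the job is handed in, with the robot touching nothing.
It also fails if it takes over 109 s, if anything falls off the work surface, if the arm or the gripper's body presses on something with over 40 N, if the wrist force passes 120 N, or if a joint passes its speed limit or range.

## Robot

A 7-joint arm with a two-finger parallel gripper is mounted at the origin on the work surface. World frame = base frame: x ahead of the robot, y to its left, z up, the work surface at z = 0. Lengths are in mm, angles in rad, forces in N, time in s.
With the tool pointing down it reaches from about 400 to 875 mm from the base axis. Payload 19.3 kg.
Tool frame: the origin (TCP) lies midway between the tips of the shut fingers; the grasp point (between the pads) lies robot.pinch_z behind it (robot.pinch_z is the distance from the TCP to the grasp point, in mm); z points along the fingers, y is the line along which they close (so a half turn about z gives the same grasp; the last joint's range is limited). The gripper opens to 85 mm and grips with 20 to 120 N. Pads are 22 mm wide; open, the fingers measure 114 mm over their backs; the gripper's body (76 mm by 85 mm) begins 54 mm behind the grasp point. The pads swing forward as they close: fully open they stand 13 mm farther back than shut.
Start: joints at [-1.227, 0.521, -0.036, 1.599, 0.021, 1.021, -0.113], TCP at [251.324, 572.233, 231.291] pointing down, gripper open.
Joint ranges: [-2.91, 2.91], [-0.3, 2.13], [-1.5, 1.42], [0.17, 2.43], [-1.26, 4.41], [0.16, 1.93], [-2.52, 2.52]. Speed limits (rad/s): [1.89, 1.89, 2.39, 2.39, 3.01, 3.01, 3.01].

## Interface

Orientations are given as a 3x3 rotation matrix whose columns are the frame's x, y, z axes.
In Python, from bench import monitor, imaging, robot gives the robot as it stands.
- The arm moves only by the shell command python3 -m creep 'ROWS' [FORCE]. ROWS is JSON, a list of rows, each an object of numbers: "rx", "ry", "rz": the turn, a rotation vector about the tool's x, y, z in rad; "dx", "dy", "dz": the shift along the tool's x, y, z in mm; "grip": the finger opening in mm, from 0 to 85.4. In form: [{"rx": .., "ry": .., "rz": .., "dx": .., "dy": .., "dz": .., "grip": ..}, ...]. A call has exactly 10 rows; each row shifts and turns the commanded pose from where the row before left it, along the tool's axes as they then stand; what a row does not reach is not made up. A row lasts 1/8 s, in which the tool goes at most 62.5 mm and 10.7 degrees, less where a joint would pass 70% of its speed; a pose out of reach is approached as far as the arm can. A call is refused whole if a number of a shift passes 62.5 or a number of a turn 0.188, either way. A call with a gripper value outside its range is refused whole. The fingers move at their own pace and stop on an object; FORCE is the grip in N (left out, the last holds). Time passes only in rows, so rows that do not move let the fingers close, or fill a call up. It gives the time, the measured TCP pose, the force, the opening and the grip force at its end, in the units of the state.
- monitor.state(): the state, without advancing time (a new reading comes with each control period).
- imaging.camera(name): name is "scene" or "top"; returns the picture (384x512x3 uint8, red, green, blue); there is no depth.
- imaging.get_calibration(name): a dict with "intrinsics" (3x3 intrinsics, pixels), "view" (4x4, takes a point from world to camera coordinates). Camera axes: x right, y up, looking along -z (the intrinsics and any distortion apply to the point x, -y, -z); pixel columns grow to the right and rows downward; lengths in mm; the calibration is good to about 2 mm. A picture is of the moment at which its call begins. get_calibration takes no time and is no camera call.
- robot.finish_job(): hands the job in; it is judged then, once.
The state is a dict: "clock": time; "joint_pos": joint angles; "qvel": joint speeds; "joint_torque": joint torques, N m; "position": TCP position; "tool_rot": TCP orientation; "force": force on the tool from outside, world axes, zero at the start; "ft_torque": the same for the moment, N m; "finger_gap": finger opening in mm; "finger_force": force on a finger pad.
Only numpy, scipy, OpenCV 4.12 (cv2) and the standard library are available. Lean on these libraries where they do the work, as an engineer would, in place of code of your own. Each camera call takes 0.05 s, during which the arm holds its last target. There are 200 camera calls.

## Working session

There is one attempt and no reset: what is moved stays moved. The work goes in short steps, Python scripts to look and compute and a shell command to move; the robot and the scene stay as the last step left them, time stands still between calls to the robot, and variables do not carry over. Pictures are saved under pics/ and viewed, at most 14 in all, crops included, and the job is handed in when it is done.

```bash
mkdir -p pics; ls; python3 - <<'E'
from bench import monitor, imaging, robot
import cv2
for n in("scene","top"):
    im=imaging.camera(n); cv2.imwrite(f"pics/{n}0.png",cv2.resize(im[:,:,::-1],None,fx=1.5,fy=1.5,interpolation=cv2.INTER_CUBIC))
    cv2.imwrite(f"{n}_raw.png",im[:,:,::-1])
    c=imaging.get_calibration(n);print(n,c)
s=monitor.state();print(s);print(robot.pinch_z)
E
```

```text
pics
scene {'intrinsics': array([[449.45305726,   0.        , 255.86781255],
       [  0.        , 449.45305726, 193.15367101],
       [  0.        ,   0.        ,   1.        ]]), 'view': array([[-7.89326516e-01,  6.13969603e-01,  2.23129247e-03,
         4.65153497e+02],
       [-5.25023058e-01, -6.76850932e-01,  5.15968607e-01,
         2.95122915e+02],
       [ 3.18299293e-01,  4.06096223e-01,  8.56604586e-01,
        -1.63939488e+03],
       [ 0.00000000e+00,  0.00000000e+00,  0.00000000e+00,
         1.00000000e+00]])}
top {'intrinsics': array([[380.41662311,   0.        , 259.54129643],
       [  0.        , 380.41662311, 191.49350668],
       [  0.        ,   0.        ,   1.        ]]), 'view': array([[ 1.82839258e-01, -9.83128914e-01,  5.22911310e-03,
        -8.88022667e+01],
       [ 9.62506272e-01,  1.80082900e-01,  2.02859126e-01,
        -5.81494286e+02],
       [-2.00378346e-01, -3.20575581e-02,  9.79193970e-01,
        -8.47223660e+02],
       [ 0.00000000e+00,  0.00000000e+00,  0.00000000e+00,
         1.00000000e+00]])}
{'clock': 0.1, 'joint_pos': array([-1.22723751,  0.5219541 , -0.03634452,  1.59993841,  0.02121202,
        1.02111386, -0.11277771]), 'qvel': array([ 0.00102368, -0.00043705,  0.00020129, -0.00061665,  0.00168032,
       -0.00124533,  0.00052713]), 'joint_torque': array([ 2.95135171e-03, -9.28485847e+01,  1.98392473e+00, -3.70529616e+01,
        1.82328274e-02,  5.33243845e-03, -2.82636404e-05]), 'position': array([251.18732417, 571.97254512, 230.78780357]), 'tool_rot': array([[-9.15628997e-01,  4.02024154e-01, -3.44632009e-04],
       [ 4.02024295e-01,  9.15628488e-01, -9.68843429e-04],
       [-7.39435747e-05, -1.02565158e-03, -9.99999471e-01]]), 'force': array([ 0.34924875,  0.93174591, -0.88879315]), 'ft_torque': array([0.00955975, 0.0244027 , 0.01025037]), 'finger_force': 0.0, 'finger_gap': 85.61199611957012}
18.700000000000003
```

View pics/top0.png

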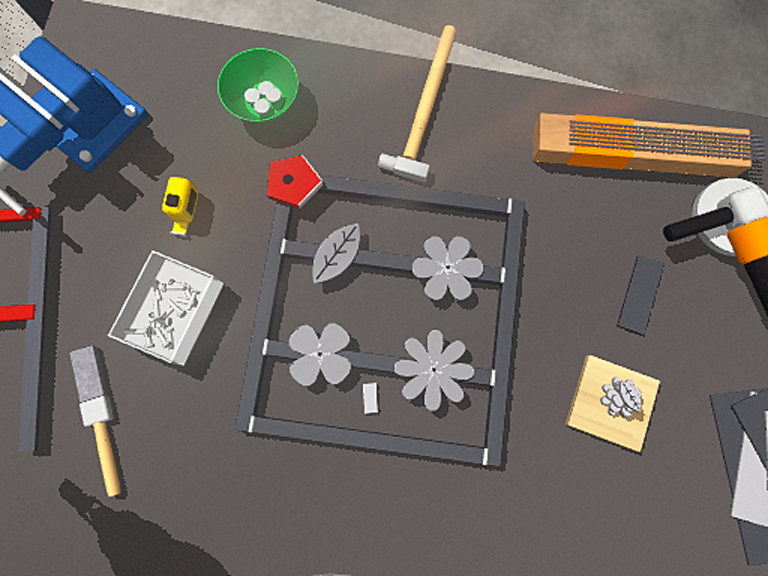

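View pics/scene0.png

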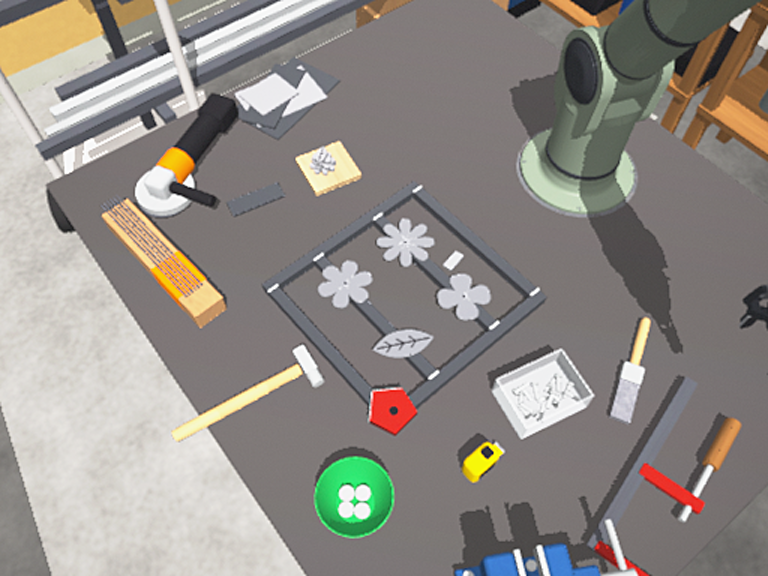

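```bash
cat > h.py <<'E'
import numpy as np, cv2
from bench import monitor, imaging, robot
def P(n):
    c=imaging.get_calibration(n); return c["intrinsics"]@np.diag([1,-1,-1])@c["view"][:3]
def proj(n,p):
    q=P(n)@np.append(p,1); return q[:2]/q[2]
def back(n,uv,z):
    M=P(n); H=np.c_[M[:,0],M[:,1],M[:,2]*z+M[:,3]]
    p=np.linalg.solve(H,[uv[0],uv[1],1]); return p[:2]/p[2]
def ortho(n,im,z,cx,cy,half,s):
    # image: col = (cy+half-y)*s ; row=(cx+half-x)*s
    M=P(n); H=np.c_[M[:,0],M[:,1],M[:,2]*z+M[:,3]]
    A=np.array([[0,-1/s,cx+half],[-1/s,0,cy+half],[0,0,1]])
    N=int(2*half*s)
    return cv2.warpPerspective(im,H@A,(N,N),flags=cv2.INTER_CUBIC|cv2.WARP_INVERSE_MAP)
E
python3 - <<'E'
from h import *
t=cv2.imread("top_raw.png"); s=cv2.imread("scene_raw.png")
for k,uv in dict(leaf=(337,253),four=(320,354),six=(447,268),eight=(434,370)).items(): print(k,back("top",np.array(uv)/1.5,29))
for k,uv in dict(leaf=(403,343),four=(464,297),six=(345,284),eight=(405,242)).items(): print(k,back("scene",np.array(uv)/1.5,29))
a=back("top",(416,265),50);print("stack",a,back("scene",np.array((322,161))/1.5,50))
z=58
a=np.round(a)
cv2.imwrite("pics/st.png",np.hstack([ortho("top",t,z,a[0],a[1],50,4),ortho("scene",s,z,a[0],a[1],50,4)]))
print(a)
E
```

```text
leaf [635.4403367 116.5809283]
four [466.20213053 109.67408992]
six [643.82448944 -67.67935295]
eight [474.62142944 -74.51506636]
leaf [636.33110773 123.51677187]
four [467.54091711 118.05248473]
six [646.31309307 -61.20932353]
eight [477.20254965 -67.90558024]
stack [ 485.33597635 -369.47392679] [ 495.6123474  -357.10927882]
[ 485. -369.]
```

View pics/st.png

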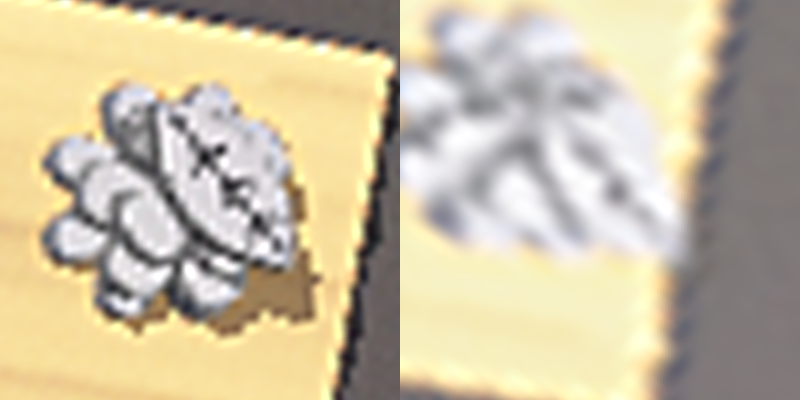

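```bash
python3 -m creep '[{"dx":-55,"rz":0.09},{"dx":-55,"rz":0.09},{"dx":-55,"rz":0.09},{"dx":-55,"rz":0.09},{"dx":-55,"rz":0.09},{"dx":-55,"rz":0.09},{"dx":-55,"rz":0.09},{"dx":-55,"rz":0.09},{"dx":-55,"rz":0.09},{"dx":-55,"rz":0.09}]' 40
```

```text
invalid input at $[0]: expected keys rx, ry, rz, dx, dy, dz, grip
```

```bash
python3 -m creep '[{"rx":0,"ry":0,"rz":0.09,"dx":-55,"dy":0,"dz":0,"grip":85},{"rx":0,"ry":0,"rz":0.09,"dx":-55,"dy":0,"dz":0,"grip":85},{"rx":0,"ry":0,"rz":0.09,"dx":-55,"dy":0,"dz":0,"grip":85},{"rx":0,"ry":0,"rz":0.09,"dx":-55,"dy":0,"dz":0,"grip":85},{"rx":0,"ry":0,"rz":0.09,"dx":-55,"dy":0,"dz":0,"grip":85},{"rx":0,"ry":0,"rz":0.09,"dx":-55,"dy":0,"dz":0,"grip":85},{"rx":0,"ry":0,"rz":0.09,"dx":-55,"dy":0,"dz":0,"grip":85},{"rx":0,"ry":0,"rz":0.09,"dx":-55,"dy":0,"dz":0,"grip":85},{"rx":0,"ry":0,"rz":0.09,"dx":-55,"dy":0,"dz":0,"grip":85},{"rx":0,"ry":0,"rz":0.09,"dx":-55,"dy":0,"dz":0,"grip":85}]' 40
```

```text
clock: 1.35
position: [615.1, 182.1, 230.9]
tool_rot: [[-0.251, 0.968, -0.0], [0.968, 0.251, -0.0], [-0.0, -0.0, -1.0]]
force: [2.3, 0.5, 1.0]
finger_gap: 85.0
finger_force: 0.0
```

```bash
python3 - <<'E'
from h import *
s=monitor.state();print(s["clock"],s["position"],s["tool_rot"][:,1],s["tool_rot"][:,0],s["force"])
for n in("scene","top"):
    im=imaging.camera(n); cv2.imwrite(f"{n}_raw1.png",im[:,:,::-1]); print(n,proj(n,s["position"]),proj(n,s["position"]-[0,0,0]))
a=cv2.imread("top_raw1.png");b=cv2.imread("scene_raw1.png")
for n,i in(("top",a),("scene",b)):
    u,v=proj(n,s["position"]).astype(int)
    i=i[max(0,v-80):v+60,max(0,u-75):u+65]; 
    print(n,max(0,v-80),max(0,u-75)); cv2.imwrite(f"c_{n}.png",cv2.resize(i,(400,400) if i.shape[0]==140 else None,fx=2.857,fy=2.857,interpolation=2))
x=cv2.imread("c_top.png");y=cv2.imread("c_scene.png");print(x.shape,y.shape)
h=min(x.shape[0],y.shape[0]);cv2.imwrite("pics/g1.png",np.hstack([x[:h],y[:h]]))
E
```

```text
1.35 [615.08879225 182.12094987 230.93829675] [ 9.67883487e-01  2.51398742e-01 -4.77015290e-04] [-2.51398841e-01  9.67883566e-01 -1.58030821e-04] [2.31714942 0.47604914 1.01352095]
scene [291.14637918 205.39831691] [291.14637918 205.39831691]
top [181.35612041 145.76447892] [181.35612041 145.76447892]
top 65 106
scene 125 216
(400, 400, 3) (400, 400, 3)
```

View pics/g1.png

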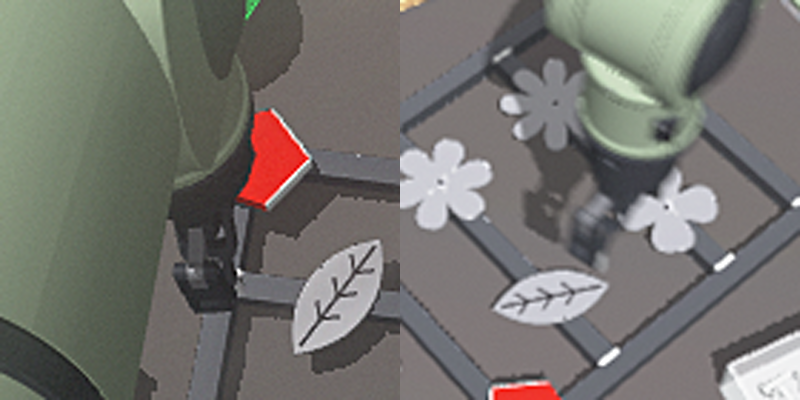

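```bash
cat >> h.py <<'E'
def sim(p,a,dx,dy,rz,N,pre):
    # a = yaw of tool x (rad); y = yaw -90deg (tool down)
    p=np.array(p,float)
    for i in range(N):
        if not pre: a-=rz
        p=p+dx*np.array([np.cos(a),np.sin(a)])+dy*np.array([np.sin(a),-np.cos(a)])
        if pre: a-=rz
    return p,a
def go(target,yaw_y,N,pre=True,s=None):
    """target xyz TCP, yaw_y deg of tool y axis (mod 180): prints constant row values"""
    s=s or monitor.state(); p=s["position"]; R=s["tool_rot"]; a=np.arctan2(R[1,0],R[0,0])
    d=(np.degrees(a)-90-yaw_y+90)%180-90
    rz=np.radians(d)/N
    B=np.c_[sim((0,0),a,1,0,rz,N,pre)[0],sim((0,0),a,0,1,rz,N,pre)[0]]
    v=np.linalg.solve(B,np.array(target[:2])-p[:2])
    print(f"N={N} rz={rz:.4f} dx={v[0]:.2f} dy={v[1]:.2f} dz={(p[2]-target[2])/N:.2f}  tot rot {d:.1f}  q7={s['joint_pos'][6]:.2f} tilt={np.degrees(np.arccos(-R[2,2])):.2f}")
E
python3 - <<'E'
from h import *
for pre in(True,False): print(sim((251.2,572),np.radians(156.3),-55,0,.09,10,pre))
for pre in(True,False): go((489,-375,170),-51,10,pre)
s=monitor.state(); print(s["joint_pos"],s["qvel"])
E
```

```text
(array([614.5352623 , 183.66639416]), np.float64(1.8279496208671384))
(array([578.16188639, 152.58203769]), np.float64(1.8279496208671384))
N=10 rz=0.1137 dx=-59.72 dy=2.26 dz=6.13  tot rot 65.1  q7=0.00 tilt=0.19
N=10 rz=0.1137 dx=-59.07 dy=9.02 dz=6.13  tot rot 65.1  q7=0.00 tilt=0.19
[-0.53955835  0.561658    0.25503921  1.56446027 -0.15295674  1.03575956
  0.00278835] [-0.06517585  0.00057202 -0.07239412 -0.00513961 -0.00642041  0.00123639
 -0.00914049]
```

```bash
python3 -m creep '[{"rx":0,"ry":0,"rz":0.114,"dx":-59.7,"dy":2.3,"dz":6,"grip":50},{"rx":0,"ry":0,"rz":0.114,"dx":-59.7,"dy":2.3,"dz":6,"grip":50},{"rx":0,"ry":0,"rz":0.114,"dx":-59.7,"dy":2.3,"dz":6,"grip":50},{"rx":0,"ry":0,"rz":0.114,"dx":-59.7,"dy":2.3,"dz":6,"grip":50},{"rx":0,"ry":0,"rz":0.114,"dx":-59.7,"dy":2.3,"dz":6,"grip":50},{"rx":0,"ry":0,"rz":0.114,"dx":-59.7,"dy":2.3,"dz":6,"grip":50},{"rx":0,"ry":0,"rz":0.114,"dx":-59.7,"dy":2.3,"dz":6,"grip":50},{"rx":0,"ry":0,"rz":0.114,"dx":-59.7,"dy":2.3,"dz":6,"grip":50},{"rx":0,"ry":0,"rz":0.114,"dx":-59.7,"dy":2.3,"dz":6,"grip":50},{"rx":0,"ry":0,"rz":0.114,"dx":-59.7,"dy":2.3,"dz":6,"grip":50}]' 40
```

```text
clock: 2.7
position: [491.3, -370.0, 170.9]
tool_rot: [[0.775, 0.632, -0.0], [0.632, -0.775, -0.0], [-0.0, -0.0, -1.0]]
force: [0.5, -1.1, -0.6]
finger_gap: 50.3
finger_force: 0.0
```

```bash
cat >> h.py <<'E'
def snap(tag,crop=60,k=3.3,mark=None):
    """both cameras, crop around a world point projected, side by side"""
    out=[]
    for n in("top","scene"):
        im=imaging.camera(n)[:,:,::-1].copy(); cv2.imwrite(f"{n}_{tag}.png",im)
        u,v=np.round(proj(n,mark)).astype(int); im=cv2.copyMakeBorder(im,200,200,200,200,0)
        out.append(cv2.resize(im[v+200-crop:v+200+crop,u+200-crop:u+200+crop],(400,400),interpolation=2)); print(n,"crop origin",u-crop,v-crop,"scale",400/(2*crop))
    cv2.imwrite(f"pics/{tag}.png",np.hstack(out))
E
python3 - <<'E'
from h import *
imaging.camera("top");imaging.camera("top")
s=monitor.state();p=s["position"];R=s["tool_rot"];print(p,s["finger_gap"],s["qvel"])
snap("g2",45,mark=(490,-372,90))
for n in("top","scene"): 
  print(n,[proj(n,p+R@[0,d,0]) for d in(-25,0,25)])
E
```

```text
[ 487.05650132 -373.79855403  171.04455697] 50.32119212325787 [-0.07273825 -0.00109667 -0.0727992  -0.04030615  0.00059517  0.0176992
 -0.00392521]
top crop origin 380 218 scale 4.444444444444445
scene crop origin 168 51 scale 4.444444444444445
top [array([432.39359689, 269.72464106]), array([442.77212206, 263.72273993]), array([453.08256048, 257.76021337])]
scene [array([218.35419621,  79.57513381]), array([211.08910442,  78.29969347]), array([203.852613  ,  77.02927414])]
```

View pics/g2.png

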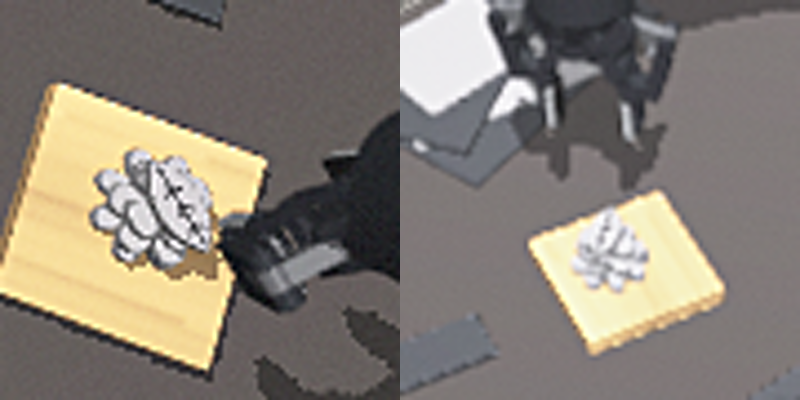

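```bash
python3 -m creep '[{"rx":0,"ry":0,"rz":0,"dx":0,"dy":0,"dz":20,"grip":40},{"rx":0,"ry":0,"rz":0,"dx":0,"dy":0,"dz":20,"grip":40},{"rx":0,"ry":0,"rz":0,"dx":0,"dy":0,"dz":20,"grip":40},{"rx":0,"ry":0,"rz":0,"dx":0,"dy":0,"dz":20,"grip":40},{"rx":0,"ry":0,"rz":0,"dx":0,"dy":0,"dz":16,"grip":40},{"rx":0,"ry":0,"rz":0,"dx":0,"dy":0,"dz":0,"grip":40},{"rx":0,"ry":0,"rz":0,"dx":0,"dy":0,"dz":0,"grip":40},{"rx":0,"ry":0,"rz":0,"dx":0,"dy":0,"dz":0,"grip":40},{"rx":0,"ry":0,"rz":0,"dx":0,"dy":0,"dz":0,"grip":40},{"rx":0,"ry":0,"rz":0,"dx":0,"dy":0,"dz":0,"grip":40}]' 40
python3 - <<'E'
from h import *
s=monitor.state();p=s["position"];R=s["tool_rot"];print(p,s["finger_gap"])
snap("g3",30,mark=p)
for n in("top","scene"): 
  print(n,[proj(n,p+R@[0,d,0]) for d in(-20,0,20)])
E
```

```text
clock: 4.15
position: [492.6, -368.8, 75.6]
tool_rot: [[0.773, 0.635, 0.0], [0.635, -0.773, -0.0], [0.0, 0.0, -1.0]]
force: [-0.7, 0.2, -0.8]
finger_gap: 39.8
finger_force: 0.0
[ 492.56660228 -368.798623     75.56341611] 39.825302828319586
top crop origin 391 232 scale 6.666666666666667
scene crop origin 183 70 scale 6.666666666666667
top [array([413.25458745, 265.93939578]), array([420.63609065, 261.58805474]), array([427.98264288, 257.25731703])]
scene [array([218.42956333, 100.89677484]), array([212.88935343,  99.93902536]), array([207.36486769,  98.98399415])]
```

View pics/g3.png

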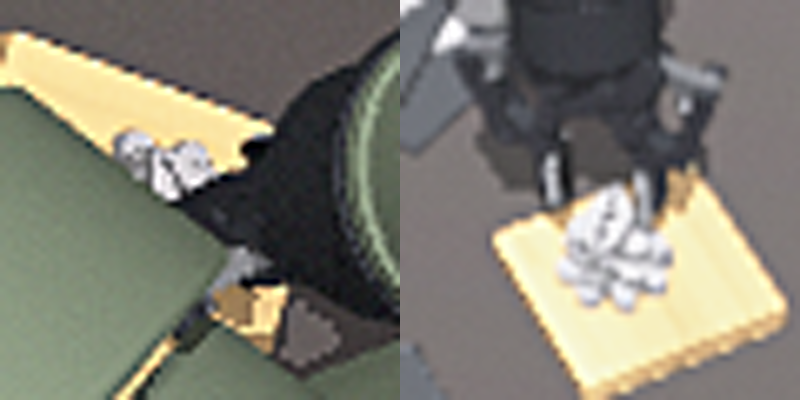

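```bash
cat >> h.py <<'E'
def leafpts(L,W,n=20):
    t=np.linspace(-1,1,n); x=t*L/2; w=W/2*(1-np.abs(t)**2.2)
    return np.r_[np.c_[x,w],np.c_[x[::-1],-w[::-1]]]
def rospts(D,k,n=120):
    t=np.linspace(0,2*np.pi,n); r=D/2*(0.78+0.22*np.cos(k*t)); return np.c_[r*np.cos(t),r*np.sin(t)]
def overlay(n,fn,shapes,org,crop,k,shift=(0,0)):
    im=cv2.imread(fn); u0,v0=org
    im=cv2.copyMakeBorder(im,200,200,200,200,0)[v0+200:v0+200+crop,u0+200:u0+200+crop]
    im=cv2.resize(im,None,fx=k,fy=k,interpolation=2)
    for pts,(x,y,z,a),col in shapes:
        c,s=np.cos(np.radians(a)),np.sin(np.radians(a))
        q=[(proj(n,(x+c*px-s*py,y+s*px+c*py,z))+shift-[u0,v0]+.5)*k for px,py in pts]
        cv2.polylines(im,[np.int32(q)],True,col,1,cv2.LINE_AA)
    return im
E
python3 - <<'E'
from h import *
L=leafpts(54,24)
R=(0,0,255);G=(0,200,0)
a=overlay("top","top_raw.png",[(L,(489.2,-375.2,58,39),R),(L,(492.6,-368.8,58,39),G)],(390,240),50,8)
b=overlay("scene","scene_g3.png",[(L,(489.2,-375.2,58,39),R),(L,(492.6,-368.8,58,39),G)],(190,85),50,8,(0,1.7))
cv2.imwrite("pics/ov1.png",np.hstack([a,b]))
E
```

```text
(no output)
```

View pics/ov1.png

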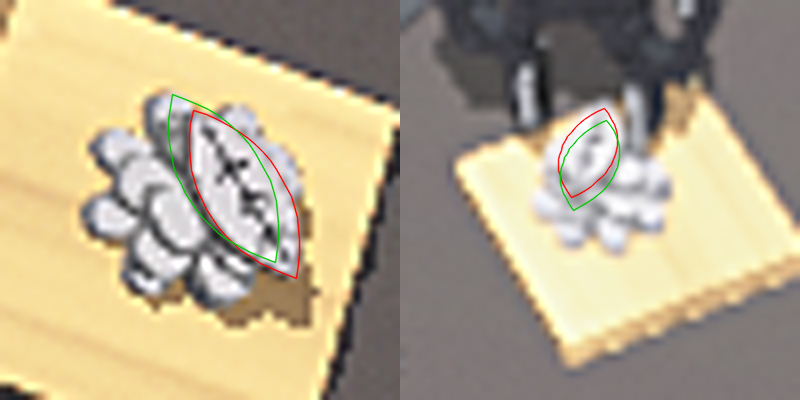

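```bash
python3 -m creep '[{"rx":0,"ry":0,"rz":0,"dx":-3.4,"dy":1.4,"dz":0,"grip":40},{"rx":0,"ry":0,"rz":0,"dx":-3.3,"dy":1.4,"dz":0,"grip":40},{"rx":0,"ry":0,"rz":0,"dx":0,"dy":0,"dz":8,"grip":40},{"rx":0,"ry":0,"rz":0,"dx":0,"dy":0,"dz":8,"grip":40},{"rx":0,"ry":0,"rz":0,"dx":0,"dy":0,"dz":6,"grip":40},{"rx":0,"ry":0,"rz":0,"dx":0,"dy":0,"dz":3,"grip":40},{"rx":0,"ry":0,"rz":0,"dx":0,"dy":0,"dz":0,"grip":40},{"rx":0,"ry":0,"rz":0,"dx":0,"dy":0,"dz":0,"grip":40},{"rx":0,"ry":0,"rz":0,"dx":0,"dy":0,"dz":0,"grip":40},{"rx":0,"ry":0,"rz":0,"dx":0,"dy":0,"dz":0,"grip":40}]' 30
python3 - <<'E'
from h import *
s=monitor.state();p=s["position"];print(p,s["joint_pos"][6])
snap("g4",25,mark=p)
E
```

```text
clock: 5.5
position: [489.1, -375.2, 50.5]
tool_rot: [[0.773, 0.635, 0.0], [0.635, -0.773, -0.0], [0.0, 0.0, -1.0]]
force: [0.9, -0.5, -1.0]
finger_gap: 40.2
finger_force: 0.0
[ 489.12027309 -375.1793947    50.46398552] 0.09032680530153117
top crop origin 394 239 scale 8.0
scene crop origin 188 78 scale 8.0
```

View pics/g4.png

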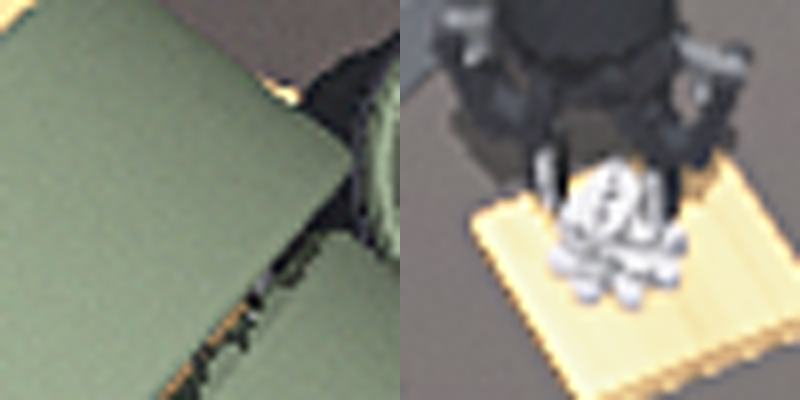

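```bash
python3 -m creep '[{"rx":0,"ry":0,"rz":0,"dx":0,"dy":0,"dz":0,"grip":20},{"rx":0,"ry":0,"rz":0,"dx":0,"dy":0,"dz":0,"grip":20},{"rx":0,"ry":0,"rz":0,"dx":0,"dy":0,"dz":0,"grip":20},{"rx":0,"ry":0,"rz":0,"dx":0,"dy":0,"dz":0,"grip":20},{"rx":0,"ry":0,"rz":0,"dx":0,"dy":0,"dz":-3,"grip":20},{"rx":0,"ry":0,"rz":0,"dx":0,"dy":0,"dz":-10,"grip":20},{"rx":0,"ry":0,"rz":0,"dx":0,"dy":0,"dz":-20,"grip":20},{"rx":0,"ry":0,"rz":0,"dx":0,"dy":0,"dz":-25,"grip":20},{"rx":0,"ry":0,"rz":0,"dx":0,"dy":0,"dz":-20,"grip":20},{"rx":0,"ry":0,"rz":0,"dx":0,"dy":0,"dz":-2,"grip":20}]' 30
python3 - <<'E'
from h import *
t=cv2.imread("top_raw.png"); s=cv2.imread("scene_raw.png")
# segment large pieces in top image, metric ortho at z=29
o=ortho("top",t,29,555,20,160,2)
cv2.imwrite("o.png",o)
g=cv2.cvtColor(o,cv2.COLOR_BGR2GRAY); m=cv2.inRange(g,125,185); m=cv2.morphologyEx(m,cv2.MORPH_OPEN,np.ones((3,3)))
m2=cv2.morphologyEx(m,cv2.MORPH_CLOSE,np.ones((7,7)))
n,l,st,ce=cv2.connectedComponentsWithStats(m2)
for i in range(1,n):
    if st[i,4]>4000:
        c=[k for k in cv2.findContours((l==i).astype(np.uint8),cv2.RETR_EXTERNAL,cv2.CHAIN_APPROX_NONE)[0]][0]
        M=cv2.moments(c); u,v=M["m10"]/M["m00"],M["m01"]/M["m00"]; f=cv2.minEnclosingCircle(c)
        X=lambda u,v:(round(555+160-v/2,1),round(20+160-u/2,1))
        th=.5*np.arctan2(2*M["mu11"],M["mu20"]-M["mu02"])
        print(X(u,v),"enc",X(*f[0]),"D",f[1],"area",M["m00"]/4,"axis world deg",np.degrees(np.arctan2(-np.cos(th),-np.sin(th))))
E
```

```text
clock: 6.85
position: [489.7, -375.6, 132.2]
tool_rot: [[0.773, 0.635, 0.002], [0.635, -0.773, -0.001], [0.001, 0.002, -1.0]]
force: [0.9, 1.1, -0.3]
finger_gap: 23.2
finger_force: 29.6
(646.3, -66.7) enc (645.8, -67.4) D 117.99882507324219 area 7991.875 axis world deg -2.4069499153406135
(636.8, 119.1) enc (636.2, 119.5) D 125.75482177734375 area 5057.5 axis world deg -24.724296984156002
(476.8, -73.0) enc (476.0, -73.0) D 128.6585693359375 area 8179.5 axis world deg -13.572610171078182
(467.1, 112.2) enc (467.0, 111.7) D 112.70257568359375 area 6901.75 axis world deg -44.39409085867622
```

```bash
sed -i 's/def go(target,yaw_y,N,pre=True,s=None):/def go(target,yaw_y,N,pre=True,s=None,flip=0):/; s/%180-90$/%180-90+flip/' h.py; python3 - <<'E'
from h import *
go((636.6,119.3,90),-114.7,20,flip=-180)
go((636.6,119.3,90),-114.7,18,flip=-180)
E
```

```text
N=20 rz=-0.1011 dx=28.74 dy=11.03 dz=2.11  tot rot -115.9  q7=0.04 tilt=0.15
N=18 rz=-0.1124 dx=32.00 dy=12.07 dz=2.35  tot rot -115.9  q7=0.04 tilt=0.15
```

```bash
python3 -m creep '[{"rx":0,"ry":0,"rz":-0.1124,"dx":32,"dy":12.1,"dz":0,"grip":20},{"rx":0,"ry":0,"rz":-0.1124,"dx":32,"dy":12.1,"dz":0,"grip":20},{"rx":0,"ry":0,"rz":-0.1124,"dx":32,"dy":12.1,"dz":0,"grip":20},{"rx":0,"ry":0,"rz":-0.1124,"dx":32,"dy":12.1,"dz":0,"grip":20},{"rx":0,"ry":0,"rz":-0.1124,"dx":32,"dy":12.1,"dz":0,"grip":20},{"rx":0,"ry":0,"rz":-0.1124,"dx":32,"dy":12.1,"dz":0,"grip":20},{"rx":0,"ry":0,"rz":-0.1124,"dx":32,"dy":12.1,"dz":0,"grip":20},{"rx":0,"ry":0,"rz":-0.1124,"dx":32,"dy":12.1,"dz":0,"grip":20},{"rx":0,"ry":0,"rz":-0.1124,"dx":32,"dy":12.1,"dz":0,"grip":20},{"rx":0,"ry":0,"rz":-0.1124,"dx":32,"dy":12.1,"dz":0,"grip":20}]' 30
python3 -m creep '[{"rx":0,"ry":0,"rz":-0.1124,"dx":32,"dy":12.1,"dz":5,"grip":20},{"rx":0,"ry":0,"rz":-0.1124,"dx":32,"dy":12.1,"dz":5,"grip":20},{"rx":0,"ry":0,"rz":-0.1124,"dx":32,"dy":12.1,"dz":5,"grip":20},{"rx":0,"ry":0,"rz":-0.1124,"dx":32,"dy":12.1,"dz":5,"grip":20},{"rx":0,"ry":0,"rz":-0.1124,"dx":32,"dy":12.1,"dz":5,"grip":20},{"rx":0,"ry":0,"rz":-0.1124,"dx":32,"dy":12.1,"dz":5,"grip":20},{"rx":0,"ry":0,"rz":-0.1124,"dx":32,"dy":12.1,"dz":6,"grip":20},{"rx":0,"ry":0,"rz":-0.1124,"dx":32,"dy":12.1,"dz":6,"grip":20},{"rx":0,"ry":0,"rz":0,"dx":0,"dy":0,"dz":0,"grip":20},{"rx":0,"ry":0,"rz":0,"dx":0,"dy":0,"dz":0,"grip":20}]' 30
python3 - <<'E'
from h import *
imaging.camera("top")
go((636.6,119.3,31.5),-114.7,1); s=monitor.state(); print(s["position"],s["clock"],s["joint_pos"])
E
```

```text
clock: 8.1
position: [707.6, -134.1, 129.5]
tool_rot: [[-0.242, 0.97, -0.001], [0.97, 0.242, 0.0], [0.0, -0.001, -1.0]]
force: [0.1, 0.3, -1.5]
finger_gap: 22.6
finger_force: 29.6
clock: 9.35
position: [636.4, 119.1, 88.1]
tool_rot: [[-0.908, 0.419, -0.0], [0.419, 0.908, -0.0], [0.0, -0.001, -1.0]]
force: [0.3, -0.4, -0.7]
finger_gap: 22.9
finger_force: 29.7
N=1 rz=-0.0013 dx=0.23 dy=0.46 dz=56.65  tot rot -0.1  q7=0.86 tilt=0.03
[636.61922165 118.78327595  88.14859406] 9.4 [-0.27293283  0.72420419 -0.00501904  1.64365943  0.00552068  0.77385821
  0.85780348]
```

```bash
python3 -m creep '[{"rx":0,"ry":0,"rz":0,"dx":0.2,"dy":0.3,"dz":12,"grip":20},{"rx":0,"ry":0,"rz":0,"dx":0,"dy":0,"dz":14,"grip":20},{"rx":0,"ry":0,"rz":0,"dx":0,"dy":0,"dz":12,"grip":20},{"rx":0,"ry":0,"rz":0,"dx":0,"dy":0,"dz":9,"grip":20},{"rx":0,"ry":0,"rz":0,"dx":0,"dy":0,"dz":5,"grip":20},{"rx":0,"ry":0,"rz":0,"dx":0,"dy":0,"dz":2,"grip":20},{"rx":0,"ry":0,"rz":0,"dx":0,"dy":0,"dz":1,"grip":20},{"rx":0,"ry":0,"rz":0,"dx":0,"dy":0,"dz":1,"grip":20},{"rx":0,"ry":0,"rz":0,"dx":0,"dy":0,"dz":0.5,"grip":20},{"rx":0,"ry":0,"rz":0,"dx":0,"dy":0,"dz":0,"grip":20}]' 30
```

```text
clock: 10.65
position: [636.2, 120.0, 31.9]
tool_rot: [[-0.909, 0.417, 0.0], [0.417, 0.909, 0.0], [-0.0, 0.0, -1.0]]
force: [0.5, -1.1, -0.8]
finger_gap: 23.0
finger_force: 29.7
```

```bash
python3 -m creep '[{"rx":0,"ry":0,"rz":0,"dx":0,"dy":0,"dz":0.3,"grip":20},{"rx":0,"ry":0,"rz":0,"dx":0,"dy":0,"dz":0,"grip":20},{"rx":0,"ry":0,"rz":0,"dx":0,"dy":0,"dz":0.3,"grip":20},{"rx":0,"ry":0,"rz":0,"dx":0,"dy":0,"dz":0,"grip":20},{"rx":0,"ry":0,"rz":0,"dx":0,"dy":0,"dz":0.3,"grip":20},{"rx":0,"ry":0,"rz":0,"dx":0,"dy":0,"dz":0,"grip":20},{"rx":0,"ry":0,"rz":0,"dx":0,"dy":0,"dz":0,"grip":20},{"rx":0,"ry":0,"rz":0,"dx":0,"dy":0,"dz":0,"grip":20},{"rx":0,"ry":0,"rz":0,"dx":0,"dy":0,"dz":0,"grip":20},{"rx":0,"ry":0,"rz":0,"dx":0,"dy":0,"dz":0,"grip":20}]' 30
```

```text
clock: 11.9
position: [636.2, 120.0, 31.5]
tool_rot: [[-0.909, 0.418, 0.0], [0.418, 0.909, 0.0], [-0.0, 0.0, -1.0]]
force: [-2.8, -0.2, 10.5]
finger_gap: 22.6
finger_force: 30.8
```

```bash
python3 -m creep '[{"rx":0,"ry":0,"rz":0,"dx":0,"dy":0,"dz":-0.3,"grip":26},{"rx":0,"ry":0,"rz":0,"dx":0,"dy":0,"dz":0,"grip":36},{"rx":0,"ry":0,"rz":0,"dx":0,"dy":0,"dz":0,"grip":44},{"rx":0,"ry":0,"rz":0,"dx":0,"dy":0,"dz":0,"grip":44},{"rx":0,"ry":0,"rz":0,"dx":0,"dy":0,"dz":-5,"grip":44},{"rx":0,"ry":0,"rz":0,"dx":0,"dy":0,"dz":-15,"grip":60},{"rx":0,"ry":0,"rz":0,"dx":0,"dy":0,"dz":-20,"grip":70},{"rx":0,"ry":0,"rz":0,"dx":0,"dy":0,"dz":-25,"grip":70},{"rx":0,"ry":0,"rz":0,"dx":0,"dy":0,"dz":-25,"grip":70},{"rx":0,"ry":0,"rz":0,"dx":0,"dy":0,"dz":-10,"grip":70}]' 30
python3 - <<'E'
from h import *
go((490,-360,130),-51,18,flip=0)
go((490,-360,130),-51,18,flip=180)
E
```

```text
clock: 13.15
position: [637.0, 120.2, 133.9]
tool_rot: [[-0.909, 0.418, 0.003], [0.418, 0.909, 0.001], [-0.002, 0.002, -1.0]]
force: [-0.7, -0.8, 0.1]
finger_gap: 70.3
finger_force: 0.0
N=18 rz=-0.0617 dx=11.21 dy=-27.16 dz=0.22  tot rot -63.7  q7=0.86 tilt=0.17
N=18 rz=0.1128 dx=-29.58 dy=-15.34 dz=0.22  tot rot 116.3  q7=0.86 tilt=0.17
```

```bash
python3 - <<'E'
from h import *
for n in("top","scene"): cv2.imwrite(n+"_b.png",imaging.camera(n)[:,:,::-1])
t=cv2.imread("top_b.png")
cv2.imwrite("pics/four.png",np.hstack([ortho("top",t,48,488,-366,40,5),ortho("top",t,28,488,-366,40,5)]))
E
```

```text
(no output)
```

View pics/four.png

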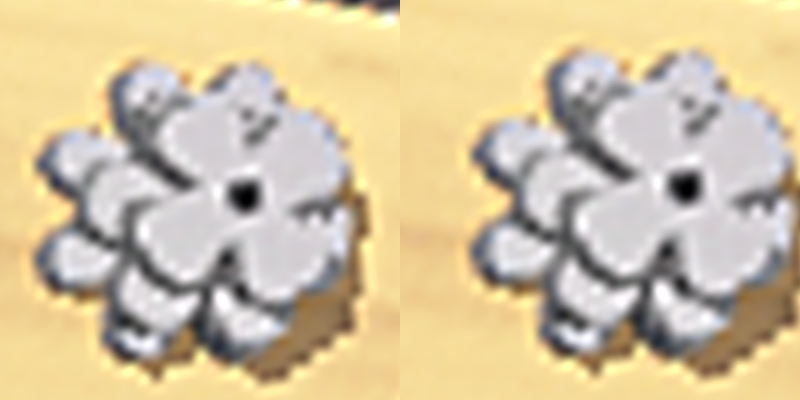

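```bash
cat >> h.py <<'E'
def mask(D,w,k,x,y,a,N,s,grow=0):
    m=np.zeros((N,N),np.uint8)
    for i in range(k):
        t=a+2*np.pi*i/k; r=D/2+grow; hw=w/2+grow
        # petal: circle at the tip, tapering to the centre
        c=r-hw; ring=[(c+hw*np.cos(q),hw*np.sin(q)) for q in np.linspace(-np.pi/2,np.pi/2,15)]+[(0,hw*.35),(0,-hw*.35)]
        q=[((y-(px*np.sin(t)+py*np.cos(t)))*s,(x-(px*np.cos(t)-py*np.sin(t)))*s) for px,py in ring]
        cv2.fillPoly(m,[np.int32(np.round(np.array(q)*16))],255,shift=4)
    return m
def fit(fn,z,D,w,k,cx,cy,half=40,s=4,rng=5,n="top",shift=(0,0),arng=None):
    im=cv2.imread(fn); im=cv2.warpAffine(im,np.float32([[1,0,-shift[0]],[0,1,-shift[1]]]),im.shape[1::-1])
    g=cv2.cvtColor(ortho(n,im,z,cx,cy,half,s),cv2.COLOR_BGR2GRAY).astype(np.float32); N=g.shape[0]
    best=[]
    def sc(x,y,a):
        i0=mask(D,w,k,half-x,half-y,a,N,s,-2);i1=mask(D,w,k,half-x,half-y,a,N,s,0);i2=mask(D,w,k,half-x,half-y,a,N,s,1.8)
        ins=g[i0>0]; ring=g[(i2>0)&(i1==0)]
        return ins.mean()-0.5*ins.std()-ring.mean()
    for x in np.arange(-rng,rng+.1,1):
        for y in np.arange(-rng,rng+.1,1):
            for a in np.radians(np.arange(0,360/k,4)): best.append((sc(x,y,a),x,y,a))
    b=max(best)
    fine=[(sc(b[1]+x,b[2]+y,b[3]+np.radians(a)),b[1]+x,b[2]+y,b[3]+np.radians(a)) for x in(-.6,-.3,0,.3,.6) for y in(-.6,-.3,0,.3,.6) for a in range(-4,5)]
    b=max(fine); r=(round(cx+b[1],1),round(cy+b[2],1),round(float(np.degrees(b[3])),1))
    print("fit",fn,r,"score",round(b[0],1))
    vis=cv2.cvtColor(g.astype(np.uint8),cv2.COLOR_GRAY2BGR); c=cv2.findContours(mask(D,w,k,half-b[1],half-b[2],b[3],N,s),0,1)[0]
    cv2.drawContours(vis,c,-1,(0,0,255),1); return r,cv2.resize(vis,(400,400))
E
time python3 - <<'E'
from h import *
r,a=fit("top_b.png",48,45,19,4,489.6,-374.8)
r,b=fit("scene_b.png",48,45,19,4,489.6,-374.8,n="scene",shift=(0,1.7))
cv2.imwrite("pics/f4.png",np.hstack([a,b]))
E
```

```text
fit top_b.png (np.float64(487.9), np.float64(-374.1), 32.0) score 49.3
fit scene_b.png (np.float64(485.3), np.float64(-376.1), 34.0) score 15.9
real	0m23.070s
user	0m23.502s
sys	0m0.232s
```

View pics/f4.png

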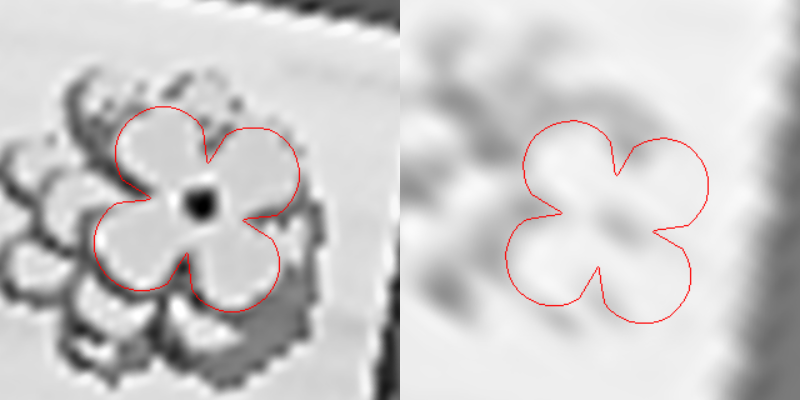

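```bash
python3 - <<'E'
from h import *
go((488.3,-374.6,75),-13,17)
E
```

```text
N=17 rz=0.0804 dx=-23.18 dy=-23.32 dz=3.40  tot rot 78.3  q7=0.86 tilt=0.12
```

```bash
python3 -m creep '[{"rx":0,"ry":0,"rz":0.0804,"dx":-23.2,"dy":-23.3,"dz":0,"grip":62},{"rx":0,"ry":0,"rz":0.0804,"dx":-23.2,"dy":-23.3,"dz":0,"grip":62},{"rx":0,"ry":0,"rz":0.0804,"dx":-23.2,"dy":-23.3,"dz":0,"grip":62},{"rx":0,"ry":0,"rz":0.0804,"dx":-23.2,"dy":-23.3,"dz":0,"grip":62},{"rx":0,"ry":0,"rz":0.0804,"dx":-23.2,"dy":-23.3,"dz":0,"grip":62},{"rx":0,"ry":0,"rz":0.0804,"dx":-23.2,"dy":-23.3,"dz":0,"grip":62},{"rx":0,"ry":0,"rz":0.0804,"dx":-23.2,"dy":-23.3,"dz":0,"grip":62},{"rx":0,"ry":0,"rz":0.0804,"dx":-23.2,"dy":-23.3,"dz":0,"grip":62},{"rx":0,"ry":0,"rz":0.0804,"dx":-23.2,"dy":-23.3,"dz":0,"grip":62},{"rx":0,"ry":0,"rz":0.0804,"dx":-23.2,"dy":-23.3,"dz":0,"grip":62}]' 30
python3 -m creep '[{"rx":0,"ry":0,"rz":0.0804,"dx":-23.2,"dy":-23.3,"dz":8,"grip":62},{"rx":0,"ry":0,"rz":0.0804,"dx":-23.2,"dy":-23.3,"dz":8,"grip":62},{"rx":0,"ry":0,"rz":0.0804,"dx":-23.2,"dy":-23.3,"dz":8,"grip":62},{"rx":0,"ry":0,"rz":0.0804,"dx":-23.2,"dy":-23.3,"dz":8,"grip":62},{"rx":0,"ry":0,"rz":0.0804,"dx":-23.2,"dy":-23.3,"dz":8,"grip":62},{"rx":0,"ry":0,"rz":0.0804,"dx":-23.2,"dy":-23.3,"dz":8,"grip":62},{"rx":0,"ry":0,"rz":0.0804,"dx":-23.2,"dy":-23.3,"dz":8,"grip":62},{"rx":0,"ry":0,"rz":0,"dx":0,"dy":0,"dz":0,"grip":62},{"rx":0,"ry":0,"rz":0,"dx":0,"dy":0,"dz":0,"grip":62},{"rx":0,"ry":0,"rz":0,"dx":0,"dy":0,"dz":0,"grip":62}]' 30
python3 - <<'E'
from h import *
for n in("top","scene"): cv2.imwrite(n+"_c.png",imaging.camera(n)[:,:,::-1])
go((488.3,-374.6,40),-13,1)
# leaf on leaf check
t=cv2.imread("top_c.png")
o=ortho("top",t,34,636.6,119.3,75,2.67); o2=ortho("top",t,29,476,-73,75,2.67)
cv2.imwrite("pics/leafchk.png",o)
E
```

```text
clock: 14.5
position: [632.4, -202.1, 131.2]
tool_rot: [[-0.325, 0.946, -0.0], [0.946, 0.325, -0.0], [-0.0, -0.0, -1.0]]
force: [0.3, -0.3, 0.6]
finger_gap: 61.8
finger_force: 0.0
clock: 15.75
position: [488.8, -374.4, 75.2]
tool_rot: [[0.224, 0.975, 0.0], [0.975, -0.224, 0.0], [0.0, 0.0, -1.0]]
force: [-0.1, 0.3, -0.4]
finger_gap: 62.0
finger_force: 0.0
N=1 rz=0.0012 dx=-0.24 dy=-0.38 dz=35.25  tot rot 0.1  q7=0.60 tilt=0.02
```

View pics/leafchk.png

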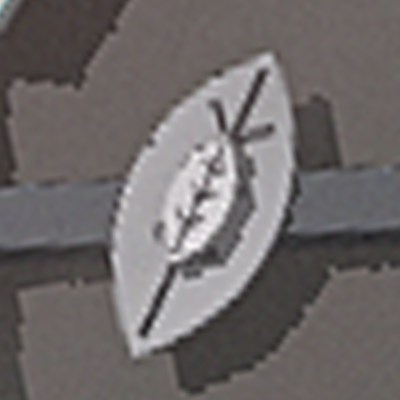

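```bash
python3 - <<'E'
from h import *
t=cv2.imread("top_c.png")
def blob(z,lo,hi):
    o=ortho("top",t,z,636.6,119.3,75,4); g=cv2.cvtColor(o,6)
    m=cv2.morphologyEx(cv2.inRange(g,lo,hi),cv2.MORPH_OPEN,np.ones((5,5)));m=cv2.morphologyEx(m,cv2.MORPH_CLOSE,np.ones((15,15)))
    n,l,st,c=cv2.connectedComponentsWithStats(m)
    i=l[300-8:300+8,300-8:300+8].max() or 1; M=cv2.moments((l==i).astype(np.uint8),True)
    th=.5*np.arctan2(2*M["mu11"],M["mu20"]-M["mu02"]);u,v=c[i]
    e=np.sqrt((M["mu20"]+M["mu02"])/M["m00"])
    print(lo,"pos",636.6+75-v/4,119.3+75-u/4,"ax",np.degrees(np.arctan2(-np.cos(th),-np.sin(th))),"area",st[i,4]/16,"bbox",st[i,2:4]/4)
for lo in(185,195,205,215): blob(39,lo,255)
for lo in(120,135): blob(29,lo,255)
E
```

```text
185 pos 709.7094594594595 193.14324324324326 ax -22.127549006838247 area 11.5625 bbox [3.5  5.25]
195 pos 709.8581168831168 193.26915584415585 ax -20.45590026883898 area 9.625 bbox [3.   4.75]
205 pos 708.2521739130435 193.9413043478261 ax -6.161248318776081 area 1.4375 bbox [1.  1.5]
215 pos 654.1728155339806 114.45533980582526 ax -21.039775702275335 area 6.4375 bbox [2.5 3. ]
120 pos 636.9669190674999 120.05882646578327 ax -24.8692938863855 area 4820.375 bbox [ 69.25 115.5 ]
135 pos 636.4096645860484 120.51338912133892 ax -24.514537488216906 area 4555.9375 bbox [ 68.75 114.5 ]
```

```bash
python3 -m creep '[{"rx":0,"ry":0,"rz":0,"dx":-0.2,"dy":-0.3,"dz":5,"grip":62},{"rx":0,"ry":0,"rz":0,"dx":0,"dy":0,"dz":10,"grip":62},{"rx":0,"ry":0,"rz":0,"dx":0,"dy":0,"dz":10,"grip":62},{"rx":0,"ry":0,"rz":0,"dx":0,"dy":0,"dz":7,"grip":62},{"rx":0,"ry":0,"rz":0,"dx":0,"dy":0,"dz":3.2,"grip":62},{"rx":0,"ry":0,"rz":0,"dx":0,"dy":0,"dz":0,"grip":55},{"rx":0,"ry":0,"rz":0,"dx":0,"dy":0,"dz":0,"grip":45},{"rx":0,"ry":0,"rz":0,"dx":0,"dy":0,"dz":0,"grip":30},{"rx":0,"ry":0,"rz":0,"dx":0,"dy":0,"dz":0,"grip":30},{"rx":0,"ry":0,"rz":0,"dx":0,"dy":0,"dz":0,"grip":30}]' 30
```

```text
clock: 17.1
position: [488.1, -375.3, 40.7]
tool_rot: [[0.225, 0.974, 0.001], [0.974, -0.225, -0.0], [-0.0, 0.001, -1.0]]
force: [-0.8, 0.9, 7.7]
finger_gap: 37.2
finger_force: 28.8
```

```bash
python3 -m creep '[{"rx":0,"ry":0,"rz":0,"dx":0,"dy":0,"dz":-2,"grip":30},{"rx":0,"ry":0,"rz":0,"dx":0,"dy":0,"dz":-6,"grip":30},{"rx":0,"ry":0,"rz":0,"dx":0,"dy":0,"dz":-15,"grip":30},{"rx":0,"ry":0,"rz":0,"dx":0,"dy":0,"dz":-20,"grip":30},{"rx":0,"ry":0,"rz":0,"dx":0,"dy":0,"dz":-20,"grip":30},{"rx":0,"ry":0,"rz":0,"dx":0,"dy":0,"dz":-10,"grip":30},{"rx":0,"ry":0,"rz":0,"dx":0,"dy":0,"dz":-3,"grip":30},{"rx":0,"ry":0,"rz":0,"dx":0,"dy":0,"dz":0,"grip":30},{"rx":0,"ry":0,"rz":0,"dx":0,"dy":0,"dz":0,"grip":30},{"rx":0,"ry":0,"rz":0,"dx":0,"dy":0,"dz":0,"grip":30}]' 30
python3 - <<'E'
from h import *
go((467,112,70),38,17)
E
```

```text
clock: 18.35
position: [487.6, -374.9, 115.5]
tool_rot: [[0.225, 0.974, -0.001], [0.974, -0.225, 0.0], [0.0, -0.001, -1.0]]
force: [-0.3, 0.1, -0.9]
finger_gap: 36.7
finger_force: 29.8
N=17 rz=-0.0523 dx=29.30 dy=4.42 dz=2.68  tot rot -51.0  q7=0.58 tilt=0.04
```

```bash
python3 -m creep '[{"rx":0,"ry":0,"rz":-0.0523,"dx":29.3,"dy":4.4,"dz":0,"grip":30},{"rx":0,"ry":0,"rz":-0.0523,"dx":29.3,"dy":4.4,"dz":0,"grip":30},{"rx":0,"ry":0,"rz":-0.0523,"dx":29.3,"dy":4.4,"dz":0,"grip":30},{"rx":0,"ry":0,"rz":-0.0523,"dx":29.3,"dy":4.4,"dz":0,"grip":30},{"rx":0,"ry":0,"rz":-0.0523,"dx":29.3,"dy":4.4,"dz":0,"grip":30},{"rx":0,"ry":0,"rz":-0.0523,"dx":29.3,"dy":4.4,"dz":0,"grip":30},{"rx":0,"ry":0,"rz":-0.0523,"dx":29.3,"dy":4.4,"dz":0,"grip":30},{"rx":0,"ry":0,"rz":-0.0523,"dx":29.3,"dy":4.4,"dz":0,"grip":30},{"rx":0,"ry":0,"rz":-0.0523,"dx":29.3,"dy":4.4,"dz":0,"grip":30},{"rx":0,"ry":0,"rz":-0.0523,"dx":29.3,"dy":4.4,"dz":0,"grip":30}]' 30
python3 -m creep '[{"rx":0,"ry":0,"rz":-0.0523,"dx":29.3,"dy":4.4,"dz":6,"grip":30},{"rx":0,"ry":0,"rz":-0.0523,"dx":29.3,"dy":4.4,"dz":6,"grip":30},{"rx":0,"ry":0,"rz":-0.0523,"dx":29.3,"dy":4.4,"dz":6,"grip":30},{"rx":0,"ry":0,"rz":-0.0523,"dx":29.3,"dy":4.4,"dz":6,"grip":30},{"rx":0,"ry":0,"rz":-0.0523,"dx":29.3,"dy":4.4,"dz":6,"grip":30},{"rx":0,"ry":0,"rz":-0.0523,"dx":29.3,"dy":4.4,"dz":6,"grip":30},{"rx":0,"ry":0,"rz":-0.0523,"dx":29.3,"dy":4.4,"dz":6,"grip":30},{"rx":0,"ry":0,"rz":0,"dx":0,"dy":0,"dz":0,"grip":30},{"rx":0,"ry":0,"rz":0,"dx":0,"dy":0,"dz":0,"grip":30},{"rx":0,"ry":0,"rz":0,"dx":0,"dy":0,"dz":0,"grip":30}]' 30
python3 - <<'E'
from h import *
# piece is centred in hand to ~1 mm
go((467,112,32.2),38,1)
E
```

```text
clock: 19.6
position: [528.7, -84.0, 115.8]
tool_rot: [[-0.294, 0.956, -0.0], [0.956, 0.294, -0.0], [0.0, -0.0, -1.0]]
force: [0.0, 0.4, -0.9]
finger_gap: 36.6
finger_force: 29.8
clock: 20.85
position: [467.5, 111.0, 74.1]
tool_rot: [[-0.614, 0.789, 0.0], [0.789, 0.614, -0.0], [-0.0, 0.0, -1.0]]
force: [0.2, 0.8, -1.4]
finger_gap: 36.5
finger_force: 29.8
N=1 rz=-0.0024 dx=1.05 dy=0.20 dz=41.91  tot rot -0.1  q7=0.42 tilt=0.03
```

```bash
python3 -m creep '[{"rx":0,"ry":0,"rz":0,"dx":0.9,"dy":0.2,"dz":10,"grip":30},{"rx":0,"ry":0,"rz":0,"dx":0,"dy":0,"dz":14,"grip":30},{"rx":0,"ry":0,"rz":0,"dx":0,"dy":0,"dz":10,"grip":30},{"rx":0,"ry":0,"rz":0,"dx":0,"dy":0,"dz":5,"grip":30},{"rx":0,"ry":0,"rz":0,"dx":0,"dy":0,"dz":2,"grip":30},{"rx":0,"ry":0,"rz":0,"dx":0,"dy":0,"dz":0.7,"grip":30},{"rx":0,"ry":0,"rz":0,"dx":0,"dy":0,"dz":0.4,"grip":30},{"rx":0,"ry":0,"rz":0,"dx":0,"dy":0,"dz":0.3,"grip":30},{"rx":0,"ry":0,"rz":0,"dx":0,"dy":0,"dz":0,"grip":30},{"rx":0,"ry":0,"rz":0,"dx":0,"dy":0,"dz":0,"grip":30}]' 30
```

```text
clock: 22.1
position: [466.8, 112.8, 31.8]
tool_rot: [[-0.615, 0.788, 0.0], [0.788, 0.615, 0.0], [-0.0, 0.0, -1.0]]
force: [-2.0, 0.4, 5.3]
finger_gap: 36.8
finger_force: 30.8
```

```bash
python3 -m creep '[{"rx":0,"ry":0,"rz":0,"dx":0,"dy":0,"dz":0,"grip":40},{"rx":0,"ry":0,"rz":0,"dx":0,"dy":0,"dz":0,"grip":48},{"rx":0,"ry":0,"rz":0,"dx":0,"dy":0,"dz":0,"grip":58},{"rx":0,"ry":0,"rz":0,"dx":0,"dy":0,"dz":0,"grip":58},{"rx":0,"ry":0,"rz":0,"dx":0,"dy":0,"dz":-5,"grip":58},{"rx":0,"ry":0,"rz":0,"dx":0,"dy":0,"dz":-15,"grip":70},{"rx":0,"ry":0,"rz":0,"dx":0,"dy":0,"dz":-20,"grip":70},{"rx":0,"ry":0,"rz":0,"dx":0,"dy":0,"dz":-20,"grip":70},{"rx":0,"ry":0,"rz":0,"dx":0,"dy":0,"dz":-15,"grip":70},{"rx":0,"ry":0,"rz":0,"dx":0,"dy":0,"dz":-5,"grip":70}]' 30
python3 - <<'E'
from h import *
for n in("top","scene"): cv2.imwrite(n+"_d.png",imaging.camera(n)[:,:,::-1])
r,a=fit("top_d.png",38,54,17,6,488,-372)
r2,b=fit("top_d.png",28,64,14,8,484,-366,half=45,rng=6)
cv2.imwrite("pics/f68.png",np.hstack([a,b]))
E
```

```text
clock: 23.35
position: [467.0, 112.8, 112.8]
tool_rot: [[-0.615, 0.788, 0.001], [0.788, 0.615, 0.001], [-0.0, 0.001, -1.0]]
force: [0.0, -0.0, -0.1]
finger_gap: 69.8
finger_force: 0.0
fit top_d.png (np.float64(485.3), np.float64(-373.7), 21.0) score 61.8
fit top_d.png (np.float64(490.0), np.float64(-372.6), 25.0) score 5.6
```

View pics/f68.png

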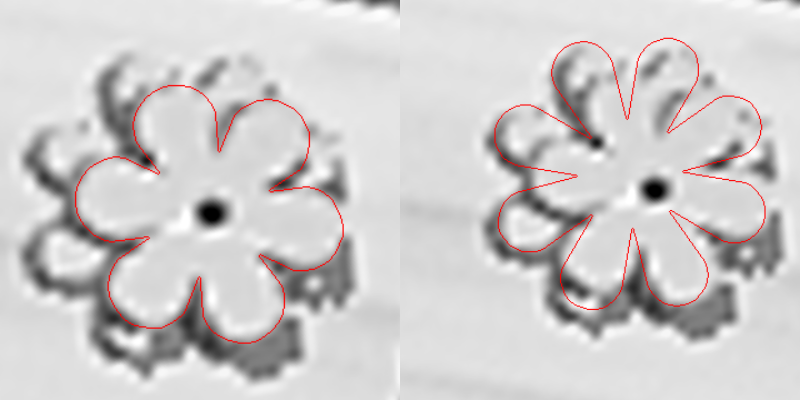

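```bash
python3 - <<'E'
from h import *
go((485.3,-374,70),-9,17)
E
```

```text
N=17 rz=0.0482 dx=-28.63 dy=-6.97 dz=2.47  tot rot 47.0  q7=0.40 tilt=0.04
```

```bash
python3 -m creep '[{"rx":0,"ry":0,"rz":0.0482,"dx":-28.6,"dy":-7,"dz":0,"grip":76},{"rx":0,"ry":0,"rz":0.0482,"dx":-28.6,"dy":-7,"dz":0,"grip":76},{"rx":0,"ry":0,"rz":0.0482,"dx":-28.6,"dy":-7,"dz":0,"grip":76},{"rx":0,"ry":0,"rz":0.0482,"dx":-28.6,"dy":-7,"dz":0,"grip":76},{"rx":0,"ry":0,"rz":0.0482,"dx":-28.6,"dy":-7,"dz":0,"grip":76},{"rx":0,"ry":0,"rz":0.0482,"dx":-28.6,"dy":-7,"dz":0,"grip":76},{"rx":0,"ry":0,"rz":0.0482,"dx":-28.6,"dy":-7,"dz":0,"grip":76},{"rx":0,"ry":0,"rz":0.0482,"dx":-28.6,"dy":-7,"dz":0,"grip":76},{"rx":0,"ry":0,"rz":0.0482,"dx":-28.6,"dy":-7,"dz":0,"grip":76},{"rx":0,"ry":0,"rz":0.0482,"dx":-28.6,"dy":-7,"dz":0,"grip":76}]' 30
python3 -m creep '[{"rx":0,"ry":0,"rz":0.0482,"dx":-28.6,"dy":-7,"dz":6,"grip":76},{"rx":0,"ry":0,"rz":0.0482,"dx":-28.6,"dy":-7,"dz":6,"grip":76},{"rx":0,"ry":0,"rz":0.0482,"dx":-28.6,"dy":-7,"dz":6,"grip":76},{"rx":0,"ry":0,"rz":0.0482,"dx":-28.6,"dy":-7,"dz":6,"grip":76},{"rx":0,"ry":0,"rz":0.0482,"dx":-28.6,"dy":-7,"dz":6,"grip":76},{"rx":0,"ry":0,"rz":0.0482,"dx":-28.6,"dy":-7,"dz":6,"grip":76},{"rx":0,"ry":0,"rz":0.0482,"dx":-28.6,"dy":-7,"dz":6,"grip":76},{"rx":0,"ry":0,"rz":0,"dx":0,"dy":0,"dz":0,"grip":76},{"rx":0,"ry":0,"rz":0,"dx":0,"dy":0,"dz":0,"grip":76},{"rx":0,"ry":0,"rz":0,"dx":0,"dy":0,"dz":0,"grip":76}]' 30
python3 - <<'E'
from h import *
go((485.3,-374,30),-9,1)
for n in("top","scene"): cv2.imwrite(n+"_e.png",imaging.camera(n)[:,:,::-1])
r,a=fit("top_e.png",39,45,19,4,467,112); print("four target 467.0,111.9")
cv2.imwrite("f4p.png",a)
E
```

```text
clock: 24.7
position: [525.8, -173.7, 110.7]
tool_rot: [[-0.178, 0.984, -0.001], [0.984, 0.178, 0.0], [0.0, -0.001, -1.0]]
force: [0.2, 0.2, 0.3]
finger_gap: 75.9
finger_force: 0.0
clock: 25.95
position: [485.0, -372.8, 69.4]
tool_rot: [[0.155, 0.988, -0.0], [0.988, -0.155, 0.0], [0.0, -0.0, -1.0]]
force: [0.1, -0.4, 0.1]
finger_gap: 76.0
finger_force: 0.0
N=1 rz=0.0017 dx=-1.17 dy=0.46 dz=39.44  tot rot 0.1  q7=0.66 tilt=0.03
fit top_e.png (np.float64(466.0), np.float64(112.3), 83.0) score 52.2
four target 467.0,111.9
```

```bash
python3 -m creep '[{"rx":0,"ry":0,"rz":0,"dx":-1,"dy":0.4,"dz":6,"grip":76},{"rx":0,"ry":0,"rz":0,"dx":0,"dy":0,"dz":12,"grip":76},{"rx":0,"ry":0,"rz":0,"dx":0,"dy":0,"dz":12,"grip":76},{"rx":0,"ry":0,"rz":0,"dx":0,"dy":0,"dz":6,"grip":76},{"rx":0,"ry":0,"rz":0,"dx":0,"dy":0,"dz":3,"grip":76},{"rx":0,"ry":0,"rz":0,"dx":0,"dy":0,"dz":0,"grip":65},{"rx":0,"ry":0,"rz":0,"dx":0,"dy":0,"dz":0,"grip":55},{"rx":0,"ry":0,"rz":0,"dx":0,"dy":0,"dz":0,"grip":42},{"rx":0,"ry":0,"rz":0,"dx":0,"dy":0,"dz":0,"grip":42},{"rx":0,"ry":0,"rz":0,"dx":0,"dy":0,"dz":0,"grip":42}]' 30
```

```text
clock: 27.3
position: [485.1, -374.9, 31.5]
tool_rot: [[0.156, 0.988, 0.001], [0.988, -0.156, -0.0], [-0.0, 0.001, -1.0]]
force: [-2.1, 1.2, 9.9]
finger_gap: 48.9
finger_force: 29.2
```

```bash
python3 -m creep '[{"rx":0,"ry":0,"rz":0,"dx":0,"dy":0,"dz":-2,"grip":42},{"rx":0,"ry":0,"rz":0,"dx":0,"dy":0,"dz":-6,"grip":42},{"rx":0,"ry":0,"rz":0,"dx":0,"dy":0,"dz":-15,"grip":42},{"rx":0,"ry":0,"rz":0,"dx":0,"dy":0,"dz":-20,"grip":42},{"rx":0,"ry":0,"rz":0,"dx":0,"dy":0,"dz":-20,"grip":42},{"rx":0,"ry":0,"rz":0,"dx":0,"dy":0,"dz":-15,"grip":42},{"rx":0,"ry":0,"rz":0,"dx":0,"dy":0,"dz":-3,"grip":42},{"rx":0,"ry":0,"rz":0,"dx":0,"dy":0,"dz":0,"grip":42},{"rx":0,"ry":0,"rz":0,"dx":0,"dy":0,"dz":0,"grip":42},{"rx":0,"ry":0,"rz":0,"dx":0,"dy":0,"dz":0,"grip":42}]' 30
python3 - <<'E'
from h import *
go((646,-67,70),23,13)
E
```

```text
clock: 28.55
position: [484.6, -374.6, 111.0]
tool_rot: [[0.156, 0.988, -0.001], [0.988, -0.156, 0.0], [0.0, -0.001, -1.0]]
force: [0.2, -0.2, -1.2]
finger_gap: 48.0
finger_force: 31.2
N=13 rz=-0.0430 dx=22.59 dy=14.93 dz=3.16  tot rot -32.0  q7=0.65 tilt=0.05
```

```bash
python3 -m creep '[{"rx":0,"ry":0,"rz":-0.043,"dx":22.6,"dy":14.9,"dz":0,"grip":42},{"rx":0,"ry":0,"rz":-0.043,"dx":22.6,"dy":14.9,"dz":0,"grip":42},{"rx":0,"ry":0,"rz":-0.043,"dx":22.6,"dy":14.9,"dz":0,"grip":42},{"rx":0,"ry":0,"rz":-0.043,"dx":22.6,"dy":14.9,"dz":0,"grip":42},{"rx":0,"ry":0,"rz":-0.043,"dx":22.6,"dy":14.9,"dz":0,"grip":42},{"rx":0,"ry":0,"rz":-0.043,"dx":22.6,"dy":14.9,"dz":0,"grip":42},{"rx":0,"ry":0,"rz":-0.043,"dx":22.6,"dy":14.9,"dz":0,"grip":42},{"rx":0,"ry":0,"rz":-0.043,"dx":22.6,"dy":14.9,"dz":0,"grip":42},{"rx":0,"ry":0,"rz":-0.043,"dx":22.6,"dy":14.9,"dz":0,"grip":42},{"rx":0,"ry":0,"rz":-0.043,"dx":22.6,"dy":14.9,"dz":0,"grip":42}]' 30
python3 -m creep '[{"rx":0,"ry":0,"rz":-0.043,"dx":22.6,"dy":14.9,"dz":6,"grip":42},{"rx":0,"ry":0,"rz":-0.043,"dx":22.6,"dy":14.9,"dz":6,"grip":42},{"rx":0,"ry":0,"rz":-0.043,"dx":22.6,"dy":14.9,"dz":6,"grip":42},{"rx":0,"ry":0,"rz":0,"dx":0,"dy":0,"dz":10,"grip":42},{"rx":0,"ry":0,"rz":0,"dx":0,"dy":0,"dz":10,"grip":42},{"rx":0,"ry":0,"rz":0,"dx":0,"dy":0,"dz":10,"grip":42},{"rx":0,"ry":0,"rz":0,"dx":0,"dy":0,"dz":5,"grip":42},{"rx":0,"ry":0,"rz":0,"dx":0,"dy":0,"dz":0,"grip":42},{"rx":0,"ry":0,"rz":0,"dx":0,"dy":0,"dz":0,"grip":42},{"rx":0,"ry":0,"rz":0,"dx":0,"dy":0,"dz":0,"grip":42}]' 30
python3 - <<'E'
from h import *
go((646.2,-67,32.2),23,1)
E
```

```text
clock: 29.8
position: [625.0, -143.5, 111.6]
tool_rot: [[-0.272, 0.962, 0.0], [0.962, 0.272, -0.0], [-0.0, 0.0, -1.0]]
force: [-0.7, -0.3, -1.7]
finger_gap: 47.9
finger_force: 31.2
clock: 31.05
position: [646.0, -67.0, 58.9]
tool_rot: [[-0.391, 0.92, 0.001], [0.92, 0.391, -0.0], [-0.0, 0.001, -1.0]]
force: [-0.8, 0.4, -1.9]
finger_gap: 47.8
finger_force: 31.2
N=1 rz=0.0006 dx=-0.12 dy=0.19 dz=26.75  tot rot 0.0  q7=0.56 tilt=0.03
```

```bash
python3 -m creep '[{"rx":0,"ry":0,"rz":0,"dx":0,"dy":0,"dz":10,"grip":42},{"rx":0,"ry":0,"rz":0,"dx":0,"dy":0,"dz":9,"grip":42},{"rx":0,"ry":0,"rz":0,"dx":0,"dy":0,"dz":4,"grip":42},{"rx":0,"ry":0,"rz":0,"dx":0,"dy":0,"dz":1.5,"grip":42},{"rx":0,"ry":0,"rz":0,"dx":0,"dy":0,"dz":1,"grip":42},{"rx":0,"ry":0,"rz":0,"dx":0,"dy":0,"dz":0.5,"grip":42},{"rx":0,"ry":0,"rz":0,"dx":0,"dy":0,"dz":0.5,"grip":42},{"rx":0,"ry":0,"rz":0,"dx":0,"dy":0,"dz":0.3,"grip":42},{"rx":0,"ry":0,"rz":0,"dx":0,"dy":0,"dz":0,"grip":42},{"rx":0,"ry":0,"rz":0,"dx":0,"dy":0,"dz":0,"grip":42}]' 30
```

```text
clock: 32.3
position: [645.9, -67.0, 32.6]
tool_rot: [[-0.391, 0.92, 0.001], [0.92, 0.391, 0.0], [-0.0, 0.001, -1.0]]
force: [-3.1, 1.0, 9.8]
finger_gap: 48.1
finger_force: 33.7
```

Contact at 9.8 N. Release and measure the last one.

```bash
python3 -m creep '[{"rx":0,"ry":0,"rz":0,"dx":0,"dy":0,"dz":-0.3,"grip":52},{"rx":0,"ry":0,"rz":0,"dx":0,"dy":0,"dz":0,"grip":60},{"rx":0,"ry":0,"rz":0,"dx":0,"dy":0,"dz":0,"grip":70},{"rx":0,"ry":0,"rz":0,"dx":0,"dy":0,"dz":0,"grip":70},{"rx":0,"ry":0,"rz":0,"dx":0,"dy":0,"dz":-5,"grip":70},{"rx":0,"ry":0,"rz":0,"dx":0,"dy":0,"dz":-15,"grip":84},{"rx":0,"ry":0,"rz":0,"dx":0,"dy":0,"dz":-20,"grip":84},{"rx":0,"ry":0,"rz":0,"dx":0,"dy":0,"dz":-20,"grip":84},{"rx":0,"ry":0,"rz":0,"dx":0,"dy":0,"dz":-15,"grip":84},{"rx":0,"ry":0,"rz":0,"dx":0,"dy":0,"dz":-5,"grip":84}]' 30
python3 - <<'E'
from h import *
for n in("top","scene"): cv2.imwrite(n+"_f.png",imaging.camera(n)[:,:,::-1])
r,b=fit("top_f.png",28,64,14,8,484,-368,half=45,rng=6)
im=cv2.imread("top_f.png"); cv2.imwrite("pics/f8.png",np.hstack([b,cv2.resize(ortho("top",im,28,484,-368,45,4),(400,400))]))
E
```

```text
clock: 33.55
position: [646.2, -66.9, 113.5]
tool_rot: [[-0.391, 0.92, 0.002], [0.92, 0.391, -0.0], [-0.001, 0.001, -1.0]]
force: [-0.2, 0.7, -0.4]
finger_gap: 83.7
finger_force: 0.0
fit top_f.png (np.float64(486.7), np.float64(-373.7), 21.0) score 8.6
```

View pics/f8.png

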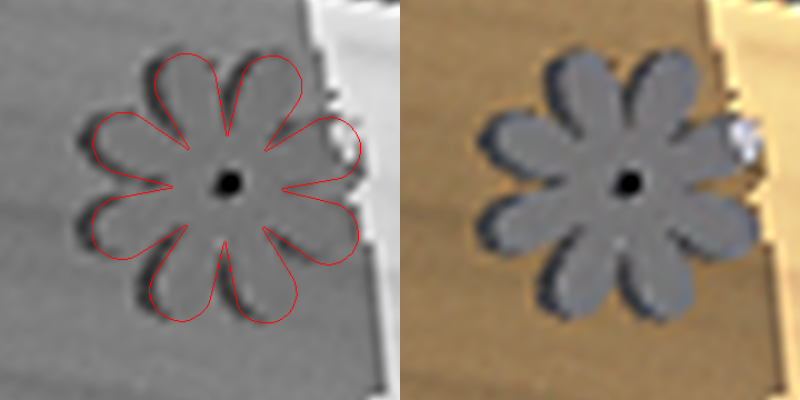

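```bash
python3 - <<'E'
from h import *
go((487.4,-374.4,60),-1.5,13)
E
```

```text
N=13 rz=0.0329 dx=-20.84 dy=-16.87 dz=4.04  tot rot 24.5  q7=0.55 tilt=0.03
```

```bash
python3 -m creep '[{"rx":0,"ry":0,"rz":0.0329,"dx":-20.8,"dy":-16.9,"dz":0,"grip":84},{"rx":0,"ry":0,"rz":0.0329,"dx":-20.8,"dy":-16.9,"dz":0,"grip":84},{"rx":0,"ry":0,"rz":0.0329,"dx":-20.8,"dy":-16.9,"dz":0,"grip":84},{"rx":0,"ry":0,"rz":0.0329,"dx":-20.8,"dy":-16.9,"dz":0,"grip":84},{"rx":0,"ry":0,"rz":0.0329,"dx":-20.8,"dy":-16.9,"dz":0,"grip":84},{"rx":0,"ry":0,"rz":0.0329,"dx":-20.8,"dy":-16.9,"dz":0,"grip":84},{"rx":0,"ry":0,"rz":0.0329,"dx":-20.8,"dy":-16.9,"dz":0,"grip":84},{"rx":0,"ry":0,"rz":0.0329,"dx":-20.8,"dy":-16.9,"dz":0,"grip":84},{"rx":0,"ry":0,"rz":0.0329,"dx":-20.8,"dy":-16.9,"dz":0,"grip":84},{"rx":0,"ry":0,"rz":0.0329,"dx":-20.8,"dy":-16.9,"dz":0,"grip":84}]' 30
python3 -m creep '[{"rx":0,"ry":0,"rz":0.0329,"dx":-20.8,"dy":-16.9,"dz":5,"grip":84},{"rx":0,"ry":0,"rz":0.0329,"dx":-20.8,"dy":-16.9,"dz":5,"grip":84},{"rx":0,"ry":0,"rz":0.0329,"dx":-20.8,"dy":-16.9,"dz":5,"grip":84},{"rx":0,"ry":0,"rz":0,"dx":0,"dy":0,"dz":10,"grip":84},{"rx":0,"ry":0,"rz":0,"dx":0,"dy":0,"dz":14,"grip":84},{"rx":0,"ry":0,"rz":0,"dx":0,"dy":0,"dz":14,"grip":84},{"rx":0,"ry":0,"rz":0,"dx":0,"dy":0,"dz":5,"grip":84},{"rx":0,"ry":0,"rz":0,"dx":0,"dy":0,"dz":0,"grip":84},{"rx":0,"ry":0,"rz":0,"dx":0,"dy":0,"dz":0,"grip":84},{"rx":0,"ry":0,"rz":0,"dx":0,"dy":0,"dz":0,"grip":84}]' 30
python3 - <<'E'
from h import *
go((487.4,-374.4,20.5),-1.5,1)
for n in("top","scene"): cv2.imwrite(n+"_g.png",imaging.camera(n)[:,:,::-1])
r,a=fit("top_g.png",39,54,17,6,646,-67); print("target 646,-67")
E
```

```text
clock: 34.9
position: [534.0, -311.1, 112.1]
tool_rot: [[-0.071, 0.997, 0.0], [0.997, 0.071, -0.0], [-0.0, 0.0, -1.0]]
force: [-0.7, -0.1, 0.6]
finger_gap: 83.9
finger_force: 0.0
clock: 36.15
position: [487.1, -374.1, 54.5]
tool_rot: [[0.026, 1.0, 0.001], [1.0, -0.026, -0.0], [-0.0, 0.001, -1.0]]
force: [-0.5, 0.1, -0.5]
finger_gap: 83.9
finger_force: 0.0
N=1 rz=0.0006 dx=-0.28 dy=0.32 dz=34.03  tot rot 0.0  q7=0.77 tilt=0.04
fit top_g.png (np.float64(644.7), np.float64(-66.7), 54.0) score 71.8
target 646,-67
```

```bash
python3 -m creep '[{"rx":0,"ry":0,"rz":0,"dx":-0.2,"dy":0.2,"dz":10,"grip":84},{"rx":0,"ry":0,"rz":0,"dx":0,"dy":0,"dz":10,"grip":84},{"rx":0,"ry":0,"rz":0,"dx":0,"dy":0,"dz":8,"grip":84},{"rx":0,"ry":0,"rz":0,"dx":0,"dy":0,"dz":4,"grip":84},{"rx":0,"ry":0,"rz":0,"dx":0,"dy":0,"dz":2,"grip":84},{"rx":0,"ry":0,"rz":0,"dx":0,"dy":0,"dz":0,"grip":72},{"rx":0,"ry":0,"rz":0,"dx":0,"dy":0,"dz":0,"grip":64},{"rx":0,"ry":0,"rz":0,"dx":0,"dy":0,"dz":0,"grip":54},{"rx":0,"ry":0,"rz":0,"dx":0,"dy":0,"dz":0,"grip":54},{"rx":0,"ry":0,"rz":0,"dx":0,"dy":0,"dz":0,"grip":54}]' 30
```

```text
clock: 37.5
position: [487.5, -374.4, 21.1]
tool_rot: [[0.026, 1.0, 0.001], [1.0, -0.026, -0.0], [-0.0, 0.001, -1.0]]
force: [-2.1, 2.3, 13.5]
finger_gap: 57.8
finger_force: 29.3
```

```bash
python3 -m creep '[{"rx":0,"ry":0,"rz":0,"dx":0,"dy":0,"dz":-2,"grip":54},{"rx":0,"ry":0,"rz":0,"dx":0,"dy":0,"dz":-6,"grip":54},{"rx":0,"ry":0,"rz":0,"dx":0,"dy":0,"dz":-15,"grip":54},{"rx":0,"ry":0,"rz":0,"dx":0,"dy":0,"dz":-20,"grip":54},{"rx":0,"ry":0,"rz":0,"dx":0,"dy":0,"dz":-20,"grip":54},{"rx":0,"ry":0,"rz":0,"dx":0,"dy":0,"dz":-20,"grip":54},{"rx":0,"ry":0,"rz":0,"dx":0,"dy":0,"dz":-5,"grip":54},{"rx":0,"ry":0,"rz":0,"dx":0,"dy":0,"dz":0,"grip":54},{"rx":0,"ry":0,"rz":0,"dx":0,"dy":0,"dz":0,"grip":54},{"rx":0,"ry":0,"rz":0,"dx":0,"dy":0,"dz":0,"grip":54}]' 30
python3 - <<'E'
from h import *
go((476.4,-73,70),27,11)
E
```

```text
clock: 38.75
position: [486.7, -374.1, 107.5]
tool_rot: [[0.026, 1.0, -0.001], [1.0, -0.026, 0.0], [0.0, -0.001, -1.0]]
force: [-0.5, -0.6, -2.4]
finger_gap: 56.1
finger_force: 32.4
N=11 rz=-0.0452 dx=27.29 dy=4.57 dz=3.41  tot rot -28.5  q7=0.75 tilt=0.06
```

```bash
python3 -m creep '[{"rx":0,"ry":0,"rz":-0.0452,"dx":27.3,"dy":4.6,"dz":0,"grip":54},{"rx":0,"ry":0,"rz":-0.0452,"dx":27.3,"dy":4.6,"dz":0,"grip":54},{"rx":0,"ry":0,"rz":-0.0452,"dx":27.3,"dy":4.6,"dz":0,"grip":54},{"rx":0,"ry":0,"rz":-0.0452,"dx":27.3,"dy":4.6,"dz":0,"grip":54},{"rx":0,"ry":0,"rz":-0.0452,"dx":27.3,"dy":4.6,"dz":0,"grip":54},{"rx":0,"ry":0,"rz":-0.0452,"dx":27.3,"dy":4.6,"dz":0,"grip":54},{"rx":0,"ry":0,"rz":-0.0452,"dx":27.3,"dy":4.6,"dz":0,"grip":54},{"rx":0,"ry":0,"rz":-0.0452,"dx":27.3,"dy":4.6,"dz":0,"grip":54},{"rx":0,"ry":0,"rz":-0.0452,"dx":27.3,"dy":4.6,"dz":0,"grip":54},{"rx":0,"ry":0,"rz":-0.0452,"dx":27.3,"dy":4.6,"dz":0,"grip":54}]' 30
python3 -m creep '[{"rx":0,"ry":0,"rz":-0.0452,"dx":27.3,"dy":4.6,"dz":3,"grip":54},{"rx":0,"ry":0,"rz":0,"dx":0,"dy":0,"dz":10,"grip":54},{"rx":0,"ry":0,"rz":0,"dx":0,"dy":0,"dz":14,"grip":54},{"rx":0,"ry":0,"rz":0,"dx":0,"dy":0,"dz":14,"grip":54},{"rx":0,"ry":0,"rz":0,"dx":0,"dy":0,"dz":8,"grip":54},{"rx":0,"ry":0,"rz":0,"dx":0,"dy":0,"dz":0,"grip":54},{"rx":0,"ry":0,"rz":0,"dx":0,"dy":0,"dz":0,"grip":54},{"rx":0,"ry":0,"rz":0,"dx":0,"dy":0,"dz":0,"grip":54},{"rx":0,"ry":0,"rz":0,"dx":0,"dy":0,"dz":0,"grip":54},{"rx":0,"ry":0,"rz":0,"dx":0,"dy":0,"dz":0,"grip":54}]' 30
python3 - <<'E'
from h import *
go((476.4,-73,32),27,1)
E
```

```text
clock: 40.0
position: [483.8, -98.9, 107.9]
tool_rot: [[-0.415, 0.91, -0.0], [0.91, 0.415, -0.0], [0.0, -0.0, -1.0]]
force: [0.5, -0.1, -1.4]
finger_gap: 56.5
finger_force: 32.4
clock: 41.25
position: [477.0, -72.9, 59.3]
tool_rot: [[-0.454, 0.891, 0.0], [0.891, 0.454, -0.0], [-0.0, 0.0, -1.0]]
force: [0.3, -0.0, -2.5]
finger_gap: 56.4
finger_force: 32.5
N=1 rz=0.0004 dx=0.22 dy=-0.61 dz=27.27  tot rot 0.0  q7=0.66 tilt=0.02
```

```bash
python3 -m creep '[{"rx":0,"ry":0,"rz":0,"dx":0.1,"dy":-0.4,"dz":10,"grip":54},{"rx":0,"ry":0,"rz":0,"dx":0,"dy":0,"dz":9,"grip":54},{"rx":0,"ry":0,"rz":0,"dx":0,"dy":0,"dz":4,"grip":54},{"rx":0,"ry":0,"rz":0,"dx":0,"dy":0,"dz":1.5,"grip":54},{"rx":0,"ry":0,"rz":0,"dx":0,"dy":0,"dz":1,"grip":54},{"rx":0,"ry":0,"rz":0,"dx":0,"dy":0,"dz":0.5,"grip":54},{"rx":0,"ry":0,"rz":0,"dx":0,"dy":0,"dz":0.5,"grip":54},{"rx":0,"ry":0,"rz":0,"dx":0,"dy":0,"dz":0.3,"grip":54},{"rx":0,"ry":0,"rz":0,"dx":0,"dy":0,"dz":0,"grip":54},{"rx":0,"ry":0,"rz":0,"dx":0,"dy":0,"dz":0,"grip":54}]' 30
```

```text
clock: 42.5
position: [476.7, -73.1, 32.6]
tool_rot: [[-0.454, 0.891, 0.0], [0.891, 0.454, 0.0], [-0.0, 0.0, -1.0]]
force: [-0.3, 0.4, 6.7]
finger_gap: 56.3
finger_force: 38.7
```

```bash
python3 -m creep '[{"rx":0,"ry":0,"rz":0,"dx":0,"dy":0,"dz":0,"grip":60},{"rx":0,"ry":0,"rz":0,"dx":0,"dy":0,"dz":0,"grip":68},{"rx":0,"ry":0,"rz":0,"dx":0,"dy":0,"dz":0,"grip":78},{"rx":0,"ry":0,"rz":0,"dx":0,"dy":0,"dz":0,"grip":78},{"rx":0,"ry":0,"rz":0,"dx":0,"dy":0,"dz":-5,"grip":78},{"rx":0,"ry":0,"rz":0,"dx":0,"dy":0,"dz":-15,"grip":78},{"rx":0,"ry":0,"rz":0,"dx":0,"dy":0,"dz":-20,"grip":78},{"rx":0,"ry":0,"rz":0,"dx":0,"dy":0,"dz":-25,"grip":78},{"rx":0,"ry":0,"rz":0,"dx":0,"dy":0,"dz":-25,"grip":78},{"rx":0,"ry":0,"rz":0,"dx":0,"dy":0,"dz":-20,"grip":78}]' 30
python3 -m creep '[{"rx":0,"ry":0,"rz":0.03,"dx":-32,"dy":0,"dz":-2,"grip":78},{"rx":0,"ry":0,"rz":0.03,"dx":-32,"dy":0,"dz":-2,"grip":78},{"rx":0,"ry":0,"rz":0.03,"dx":-32,"dy":0,"dz":-2,"grip":78},{"rx":0,"ry":0,"rz":0.03,"dx":-32,"dy":0,"dz":-2,"grip":78},{"rx":0,"ry":0,"rz":0.03,"dx":-32,"dy":0,"dz":-2,"grip":78},{"rx":0,"ry":0,"rz":0.03,"dx":-32,"dy":0,"dz":-2,"grip":78},{"rx":0,"ry":0,"rz":0.03,"dx":-32,"dy":0,"dz":-2,"grip":78},{"rx":0,"ry":0,"rz":0.03,"dx":-32,"dy":0,"dz":-2,"grip":78},{"rx":0,"ry":0,"rz":0,"dx":0,"dy":0,"dz":0,"grip":78},{"rx":0,"ry":0,"rz":0,"dx":0,"dy":0,"dz":0,"grip":78}]' 30
python3 - <<'E'
from h import *
for n in("top","scene"): cv2.imwrite(n+"_h.png",imaging.camera(n)[:,:,::-1])
fit("top_h.png",39,64,14,8,476,-73,half=45)
t=cv2.imread("top_h.png"); cv2.imwrite("pics/final.png",np.hstack([cv2.resize(ortho("top",t,34,555,20,160,2),(400,400),interpolation=3),cv2.resize(ortho("top",t,39,636.6,119.3,40,5),(400,400))]))
E
```

```text
clock: 43.75
position: [476.7, -73.1, 144.3]
tool_rot: [[-0.454, 0.891, 0.001], [0.891, 0.454, 0.0], [-0.001, 0.001, -1.0]]
force: [-0.8, -0.1, 0.0]
finger_gap: 78.0
finger_force: 0.0
clock: 45.0
position: [568.0, -310.9, 158.9]
tool_rot: [[-0.23, 0.973, 0.0], [0.973, 0.23, 0.0], [0.0, 0.0, -1.0]]
force: [0.2, 0.5, -0.7]
finger_gap: 78.0
finger_force: 0.0
fit top_h.png (np.float64(476.3), np.float64(-73.3), 4.0) score 73.4
```

View pics/final.png

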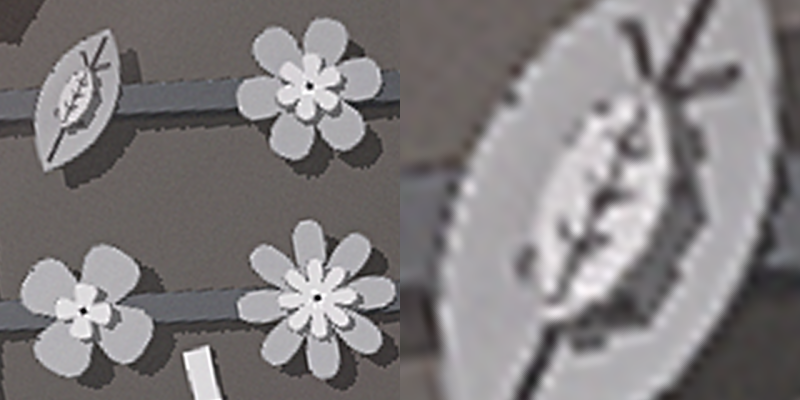

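```bash
python3 -c "
from bench import robot
print(robot.finish_job())"
```

```text
the job is handed in; nothing more can be done
None
```

All four small steel pieces lie flat on their matching large pieces, laid in stack order and each within about 2 mm of centre in the camera image. The leaf is about 3° off lengthways. The arm kept clear of the magnet and tape measure, and the job was handed in at about 45 s.

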